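# Fetch the shoe last from behind the bench things

### The arm

A 6-joint arm with a two-finger parallel gripper is mounted at the origin on the work surface. World frame = base frame: x ahead of the robot, y to its left, z up, the work surface at z = 0. Lengths are in m, angles in rad, forces in N, time in s.
With the tool pointing down it reaches from about 0.325 to 0.775 m from the base axis. Payload 5.5 kg.
Tool frame: the origin (TCP) lies on the centre line of the jaws, within the pads' length; the fingertips stand 19 mm ahead of it and the grasp point (between the pads) is the TCP; x points along the fingers, z is the direction in which the jaws open and shut, and the axes are right-handed (so a half turn about x gives the same grasp; the last joint's range is limited). The gripper opens to 88 mm and grips with 3 to 60 N. Pads are 20 mm wide; open, the fingers measure 115 mm over their backs; the gripper's body (75 mm by 178 mm) begins 61 mm behind the grasp point.
Start: joints at [1.106, 0.091, 1.231, -0, 1.82, -0.057], TCP at [0.238, 0.551, 0.242] pointing down, gripper open.
Joint ranges: [-2.87, 2.87], [-0.86, 2.18], [0.17, 2.46], [-1.51, 4.65], [0.06, 2.69], [-2.65, 2.65]. Speed limits (rad/s): [2.57, 2.57, 3.01, 3.14, 3.14, 3.14].

### API

Orientations are given as a rotation vector (axis times angle).
In Python, from rig import robot gives the robot as it stands.
- The arm moves only by the shell command python3 -m jog 'ROWS' [OPENING]. ROWS is JSON, a list of rows, each a list of 6 numbers: the shift along the tool's x, y, z in cm, then the turn, a rotation vector about the tool's x, y, z in degrees. In form: [[tx, ty, tz, rx, ry, rz], ...]. A call has 1 to 20 rows; each row is the pose to reach, as a shift and turn from the pose commanded when the call began, along the tool's axes at that moment; what a row does not reach only later rows make up. A row lasts 1/10 s, in which the tool goes at most 50 mm and 8.59 degrees, less where a joint would pass 70% of its speed; a pose out of reach is approached as far as the arm can. A call with a gripper value outside its range is refused whole. OPENING is the closure, from 0 (fully open) to 1 (shut), set as the call begins (- or left out, the last holds). The fingers move at their own pace and stop on an object; the grip force is fixed at half the most. Time passes only in rows, so rows that repeat a pose let the fingers close. It gives the time, the measured TCP pose, the force and the opening at its end, in the units of the state.
- robot.observe(): the state, without advancing time (a new reading comes with each control period).
- robot.snapshot(name): name is "side" or "top"; returns a dict with "color" (420x560x3 uint8, blue, green, red), "mtx" (3x3 intrinsics, pixels), "extrinsics" (4x4, takes a point from world to camera coordinates). Camera axes: x right, y down, z forward; pixel columns grow to the right and rows downward; lengths in m; the calibration is good to about 2 mm. A picture is of the moment at which its call begins. There is no depth.
- robot.sign_off(): hands the job in, once; it reports no verdict.
The state is a dict: "clock": time; "joint_positions": joint angles; "qd": joint speeds; "effort": joint torques, N m; "eef_pos": TCP position; "tcp_rot": TCP orientation; "contact_force": force on the tool from outside, world axes, zero at the start; "torque": the same for the moment, N m; "grip_width": opening from 0.0 (shut) to 1.0 (fully open).
Only numpy, scipy, OpenCV 4.12 (cv2) and the standard library are available. Lean on these libraries where they do the work, as an engineer would, in place of code of your own. Each camera call takes 0.05 s, during which the arm holds its last target.

### The job

The wooden shoe last lies in the tray behind a jar, a tin and a mallet. Clear those three onto the empty grey side board and leave them standing there; then fetch the last and stand it on the paper sole pattern of the cork board, toe on toe; only then put the jar, the tin and the mallet back in the tray, each in the bay and on the spot where it stood at the start. Knock nothing over, and let go of everything.

Things in the scene. Friction and masses are not known exactly. Their poses are not given: they have to be found in the camera images.
- last: Pale wooden shoe last (foot form), 160 mm long, sole down at the tray's rear, toe roughly to the tray's +y. Origin: on the sole, mid-length; +x to the toe, z up. Rear part (x -80 to +8 mm): 46 mm wide, upright sides, 50 mm high; grip it there across y, best at x = -20 mm, 30 mm above the sole. Ball at x = +33 mm: 58 mm wide, 31 mm high; toe 20 mm high. About 0.2 kg.
- jar: Closed round amber glass jar, paper band, steel lid, upright in one bay of the tray (which of the three things is in which bay varies). 54 mm diameter, 105 mm high; lid, the top 25 mm, 52 mm diameter. Origin: centre of the underside, z up; at the start its x is within 9 degrees of the tray's x. About 0.25 kg.
- tin: Bare metal tin of square section, 48 x 48 mm, 100 mm high, plus a dark round cap (20 mm diameter, 14 mm high) in the middle of the top; upright in one bay. Origin: centre of the underside, x and y square to its sides, z up; at the start its x is within 9 degrees of the tray's x. About 0.25 kg.
- mallet: Wooden mallet standing on its head in one bay, handle up. Head 52 (x) x 74 (y) x 50 mm high; round upright handle 24 mm diameter, from 50 to 130 mm above the underside. Origin: centre of the head's underside, z up; at the start its x is within 9 degrees of the tray's x. About 0.25 kg.
- tray: Fixed wooden tray, white floor, 200 (x) x 320 (y) mm, turned up to 9 degrees. Origin: under its centre, on the table; +x away from the robot. Floor 10 mm up; dark rims 25 mm up, near one 18 mm. Three bays in its near half, centres at x = -45, y = -100, 0, 100 mm, parted by strips 6 mm high; a thing starts within 5 mm of its bay's centre and must return to within 15 mm of its start, facing any way.
- side_board: The side area: fixed plain grey board, 300 (x) x 130 (y) x 8 mm, empty, left or right of the tray, turned up to 7 degrees. Origin: centre of its underside, on the table; x along its length, roughly away from the robot. The three things fit on it in a row along its length, 90 mm apart.
- pattern_board: Fixed cork board, 300 (x) x 130 (y) x 8 mm, on the tray's other side, with a flat white paper sole pattern (the last's outline plus about 4 mm). Origin: centre of its underside, on the table; +x, roughly away from the robot, is where the pattern's toe points. Pattern centre, where the last's origin must come: x = +30 mm, y = 0. A loose chalk block, 10 mm high, lies at the near end, clear of the pattern.
There are look-alikes about, which are no part of the job. Leave any purple look-alike of the jar alone.

How it is judged:
On the way, in this order (a step that is already met when the one before it is completed fails the run):
1. jar, tin and mallet all stand released on the side board (x of jar in the frame of side_board between -0.145 and 0.145 m and y of jar in the frame of side_board between -0.062 and 0.062 m and z of each of jar, tin, mallet in the frame of side_board below 0.016 m and linear speed of each of jar, tin, mallet below 0.03 m/s and contact force between the fingers and jar below 0.3 N and angle between each of jar, tin, mallet's own z axis and vertical below 0.12 rad and x of tin in the frame of side_board between -0.145 and 0.145 m and y of tin in the frame of side_board between -0.062 and 0.062 m and contact force between the fingers and tin below 0.3 N and x of mallet in the frame of side_board between -0.145 and 0.145 m and y of mallet in the frame of side_board between -0.062 and 0.062 m and contact force between the fingers and mallet below 0.3 N), for 0.2 s.
2. the last stands released on the paper pattern, toe on toe, with the three others still on the side board (all of step 1 and x of last in the frame of pattern_board between 0.018 and 0.042 m and y of last in the frame of pattern_board between -0.012 and 0.012 m and z of last in the frame of pattern_board below 0.016 m and angle between the x axis of last and the x axis of pattern_board, either way round below 0.2 rad and x of pattern_board in the frame of last below 0 m and linear speed of last below 0.03 m/s and contact force between the fingers and last below 0.3 N and angle between last's own z axis and vertical below 0.12 rad), for 0.2 s.
At the end, for the whole second after the job is handed in: The last stands upright and released on the pattern board, its origin within 12 mm (along and across) of the pattern's centre, its toe the pattern's way within 0.2 rad; jar, tin and mallet stand upright, released and at rest in the tray, each within 15 mm of where it stood at the start (x of last in the frame of pattern_board between 0.018 and 0.042 m and y of last in the frame of pattern_board between -0.012 and 0.012 m and z of last in the frame of pattern_board below 0.016 m and angle between the x axis of last and the x axis of pattern_board, either way round below 0.2 rad and x of pattern_board in the frame of last below 0 m and linear speed of each of last, jar, tin, mallet below 0.03 m/s and contact force between the fingers and last below 0.3 N and angle between each of last, jar, tin, mallet's own z axis and vertical below 0.12 rad and distance of each of jar, tin, mallet from where it was at the start of the episode below 0.015 m and contact force between the fingers and jar below 0.3 N and contact force between the fingers and tin below 0.3 N and contact force between the fingers and mallet below 0.3 N); the robot touches nothing.
It fails at once if the jar is knocked over (angle between jar's own z axis and vertical above 0.7 rad).
It fails at once if the tin is knocked over (angle between tin's own z axis and vertical above 0.7 rad).
It fails at once if the mallet is knocked over (angle between mallet's own z axis and vertical above 0.7 rad).
It fails at once if the last is knocked over (angle between last's own z axis and vertical above 0.7 rad).
It also fails if it takes over 141 s, if anything falls off the work surface, if the arm or the gripper's body presses on something with over 40 N, if the wrist force passes 120 N, or if a joint passes its speed limit or range.

## Working session

There is one attempt and no reset: what is moved stays moved. The work goes in short steps, Python scripts to look and compute and a shell command to move; the robot and the scene stay as the last step left them, time stands still between calls to the robot, and variables do not carry over. Pictures are saved under pics/ and viewed, and the job is handed in when it is done.

```bash
ls; mkdir -p pics; python3 - <<'E'
from rig import robot
import cv2,numpy as np
print(robot.observe())
for n in("side","top"):
    s=robot.snapshot(n); cv2.imwrite(f"pics/{n}0.png",s["color"]); print(n,s["mtx"].tolist(),np.round(s["extrinsics"],4).tolist())
E
```

```text
pics
{'clock': 0.0, 'joint_positions': array([ 1.10630956e+00,  9.18146038e-02,  1.23187224e+00, -4.61174566e-05,
        1.81977283e+00, -5.67069856e-02]), 'qd': array([ 0.00047226,  0.00094922, -0.00029977, -0.00034431,  0.00044862,
        0.00055867]), 'effort': array([ 1.28517167e-03, -4.46439564e+01, -4.06460667e+01,  6.99928030e-02,
        2.88484641e-02, -1.60476993e-04]), 'eef_pos': array([0.23784823, 0.55056616, 0.24054104]), 'tcp_rot': array([-0.90479884,  1.37659223,  0.9031956 ]), 'contact_force': array([0.68649647, 0.43469759, 0.8478737 ]), 'torque': array([-0.00978855,  0.02689184, -0.0206131 ]), 'grip_width': 0.998568077025464}
side [[440.7745645557153, 0.0, 275.64226887621567], [0.0, 440.7745645557153, 212.3675226617958], [0.0, 0.0, 1.0]] [[0.872, 0.4893, -0.0147, -0.3908], [0.2841, -0.5303, -0.7988, -0.0791], [-0.3987, 0.6924, -0.6014, 1.2131], [0.0, 0.0, 0.0, 1.0]]
top [[388.680398264801, 0.0, 277.41871025045384], [0.0, 388.680398264801, 211.85286868555954], [0.0, 0.0, 1.0]] [[-0.0137, -0.9993, 0.0357, -0.0052], [-0.9995, 0.0127, -0.0287, 0.4558], [0.0282, -0.0361, -0.9989, 0.935], [0.0, 0.0, 0.0, 1.0]]
```

View pics/side0.png

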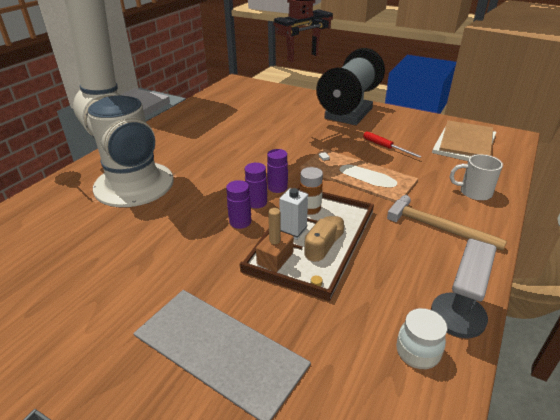

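View pics/top0.png

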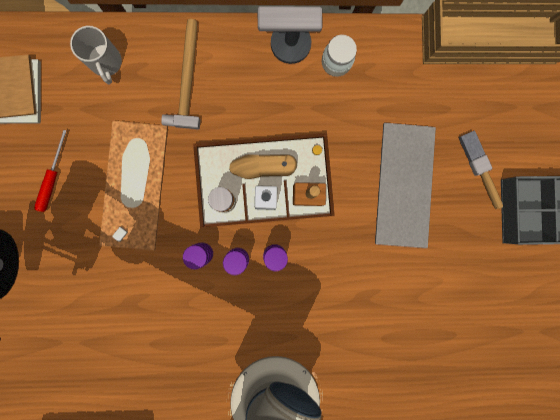

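```bash
cat > h.py <<'E'
import cv2,numpy as np
from rig import robot
def snap(n,f=None):
    s=robot.snapshot(n)
    if f: cv2.imwrite(f"pics/{f}.png",s["color"])
    return s
CAL={"side":([[440.7745645557153, 0.0, 275.64226887621567], [0.0, 440.7745645557153, 212.3675226617958], [0,0,1]],None),"top":([[388.680398264801, 0.0, 277.41871025045384], [0.0, 388.680398264801, 211.85286868555954], [0,0,1]],None)}
_E={}
def cal(n):
    import json,os
    p=f"cal_{n}.npz"
    if not os.path.exists(p):
        s=robot.snapshot(n); np.savez(p,K=s["mtx"],E=s["extrinsics"])
    d=np.load(p); return np.array(d["K"],float),np.array(d["E"],float)
def ray(n,u,v,z):
    K,E=cal(n); R,t=E[:3,:3],E[:3,3]; c=-R.T@t; d=R.T@np.linalg.inv(K)@[u,v,1]
    return c+d*(z-c[2])/d[2]
def proj(n,P):
    K,E=cal(n); P=np.atleast_2d(P); return cv2.projectPoints(P.astype(float),cv2.Rodrigues(E[:3,:3])[0],E[:3,3],K,None)[0][:,0]
def crop(img,x0,y0,w,h,k,f):
    c=cv2.resize(img[y0:y0+h,x0:x0+w],None,fx=k,fy=k,interpolation=cv2.INTER_CUBIC)
    for i in range(0,w,10): cv2.line(c,(int(i*k),0),(int(i*k),12 if (x0+i)%50==0 else 5),(255,0,255),1)
    for i in range(0,h,10): cv2.line(c,(0,int(i*k)),(12 if (y0+i)%50==0 else 5,int(i*k)),(255,0,255),1)
    cv2.imwrite(f"pics/{f}.png",c)
E
python3 - <<'E'
from h import *
a=cv2.imread("pics/top0.png");b=cv2.imread("pics/side0.png")
crop(a,190,130,150,100,5,"c_tray");crop(a,90,110,90,150,4,"c_cork");crop(a,360,110,90,150,4,"c_grey");crop(b,220,140,180,160,4,"c_sidetray")
E
```

```text
(no output)
```

View pics/c_tray.png

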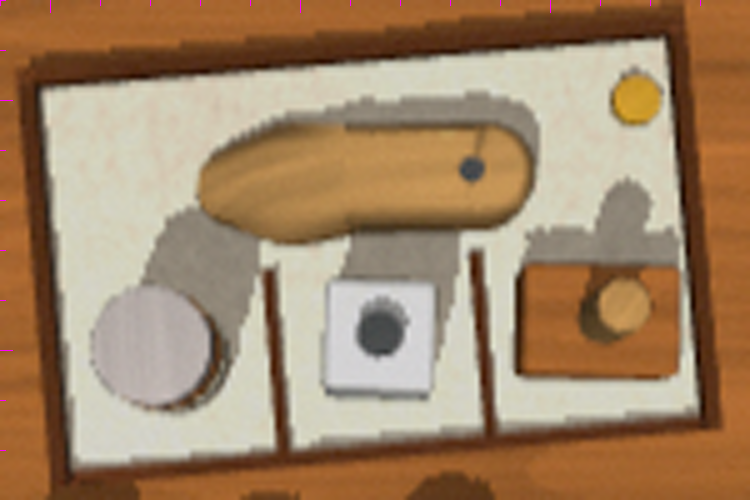

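View pics/c_cork.png

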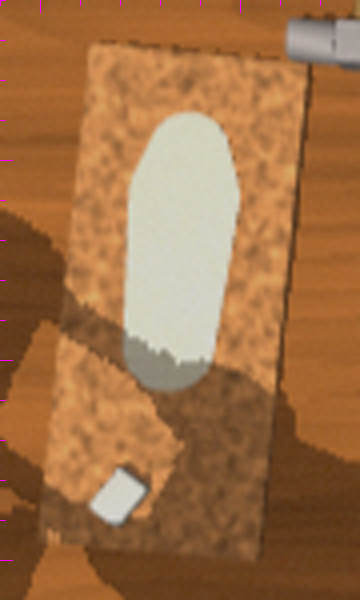

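View pics/c_grey.png

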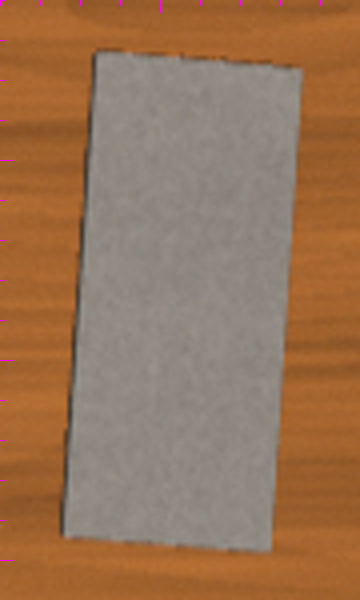

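View pics/c_sidetray.png

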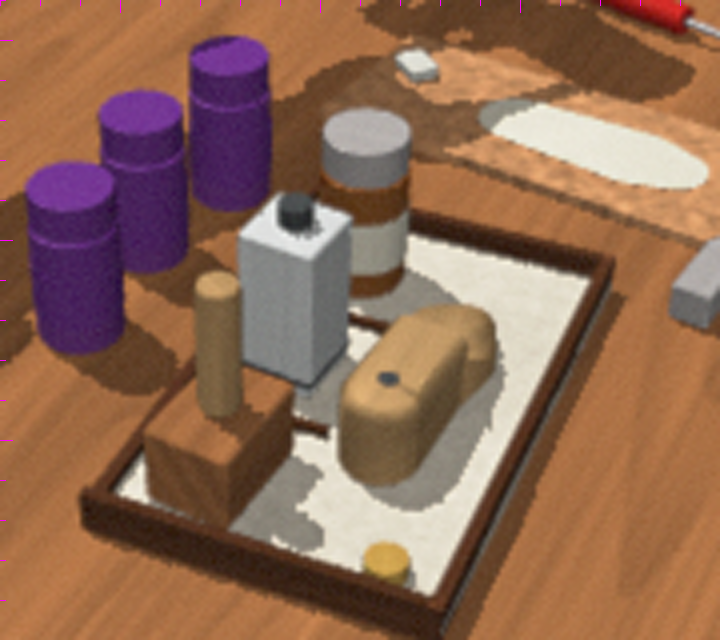

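```bash
cat > est.py <<'E'
from h import *
def c(x,y,ox,oy,k): return ox+x/k-0.5+0.5/k, oy+y/k-0.5+0.5/k
def quad(pts,ox,oy,k,z,n="top"):
    P=np.array([ray(n,*c(*p,ox,oy,k),z)[:2] for p in pts]); print("center",P.mean(0).round(4),"edges",[np.round(np.linalg.norm(P[i]-P[i-1])*1000,1) for i in range(4)])
    for i in range(4):
        d=P[i]-P[i-1]; print("   ang",np.degrees(np.arctan2(d[1],d[0])).round(1),end="")
    print(); return P
if __name__=="__main__":
    print("grey");quad([(97,52),(302,68),(271,551),(64,537)],360,110,4,.008)
    print("cork");quad([(90,43),(309,62),(258,562),(42,540)],90,110,4,.008)
    print("tin");quad([(330,280),(437,283),(430,397),(322,392)],190,130,5,.11)
    print("mal");quad([(522,265),(678,263),(679,378),(517,374)],190,130,5,.06)
    print("traytop3");quad([(20,65),(685,5),(720,428),(60,488)],190,130,5,.025)
    f=lambda p,z: ray("top",*c(*p,190,130,5),z).round(4)
    print("handle",f((627,305),.14),"jar",f((152,344),.115),"tincap",f((380,335),.124))
    g=lambda p,z: ray("side",*c(*p,220,140,4),z).round(4)
    print("side handle",g((217,286),.14),"jar",g((367,132),.115),"tincap",g((297,202),.124))
    q=lambda p,z: ray("top",*c(*p,90,110,4),z).round(4)
    print("pattern toe",q((190,111),.008),"heel",q((166,391),.008))
    print("last toe",f((198,188),.02),"heel",f((537,175),.06),"sides",f((430,123),.06),f((430,230),.06),f((350,232),.06))
E
python3 est.py
```

```text
grey
center [ 0.5179 -0.3266] edges [np.float64(298.4), np.float64(128.2), np.float64(298.5), np.float64(128.1)]
   ang -5.1   ang -94.7   ang 174.8   ang 85.3
cork
center [0.5248 0.3327] edges [np.float64(298.4), np.float64(130.6), np.float64(301.7), np.float64(127.7)]
   ang -5.5   ang -95.3   ang 173.9   ang 83.2
tin
center [0.4847 0.0177] edges [np.float64(48.5), np.float64(46.2), np.float64(49.4), np.float64(46.6)]
   ang -4.8   ang -92.2   ang 175.7   ang 86.6
mal
center [ 0.4951 -0.0833] edges [np.float64(50.1), np.float64(71.9), np.float64(53.0), np.float64(74.6)]
   ang -3.5   ang -89.8   ang 179.5   ang 87.9
traytop3
center [0.5343 0.0197] edges [np.float64(201.3), np.float64(318.4), np.float64(203.8), np.float64(314.3)]
   ang 4.9   ang -85.1   ang -176.3   ang 94.4
handle [ 0.4953 -0.0856  0.14  ] jar [0.4829 0.1149 0.115 ] tincap [0.485  0.0177 0.124 ]
side handle [ 0.4967 -0.0893  0.14  ] jar [0.4832 0.1114 0.115 ] tincap [0.4867 0.0158 0.124 ]
pattern toe [0.6388 0.3235 0.008 ] heel [0.4707 0.3382 0.008 ]
last toe [0.5633 0.1029 0.02  ] heel [ 0.5622 -0.0558  0.06  ] sides [ 0.5865 -0.0069  0.06  ] [ 0.5373 -0.0062  0.06  ] [0.5367 0.0304 0.06  ]
```

```bash
cat > go.py <<'E'
import sys
from h import *
from scipy.spatial.transform import Rotation as Ro
def plan(x,y,z,yaw):
    """row (cm,deg) from the present measured pose to TCP x,y,z, tool down, jaw axis yaw deg (mod 180)"""
    o=robot.observe(); R=Ro.from_rotvec(o["tcp_rot"]); p=o["eef_pos"]; best=None
    cy=np.degrees(np.arctan2(*R.as_matrix()[1::-1,2]))
    for k in (0,180):
        a=np.radians(yaw+k); Z=np.array([np.cos(a),np.sin(a),0]); X=np.array([0,0,-1.]); Y=np.cross(Z,X)
        r=(R.inv()*Ro.from_matrix(np.c_[X,Y,Z])).as_rotvec(degrees=True)
        t=R.inv().apply(np.array([x,y,z])-p)*100
        print("row",np.round(t,2),np.round(r,1))
    print("clock",round(o["clock"],2),"pos",p.round(4),"jaw yaw",cy.round(1),"q6",o["joint_positions"][[0,5]].round(2),"F",o["contact_force"].round(1),"grip",round(o["grip_width"],3))
if __name__=="__main__": plan(*map(float,sys.argv[1:]))
E
python3 go.py .4955 -.086 .22 90; python3 - <<'E'
from h import *
for p in((197,255),(235,262),(275,258)): print(ray("top",*p,.105).round(3))
E
```

```text
row [  2.15 -48.9  -48.23] [-23.4  -0.1  -0. ]
row [  2.15 -48.9  -48.23] [ 1.566e+02 -0.000e+00  1.000e-01]
clock 0.2 pos [0.2379 0.5507 0.241 ] jaw yaw 66.6 q6 [ 1.11 -0.06] F [0.6 0.2 0.5] grip 0.999
[0.362 0.166 0.105]
[0.346 0.085 0.105]
[ 0.353 -0.001  0.105]
```

```bash
python3 -m jog '[[0,-10,-10,-5,0,0],[0,-48.9,-48.2,-23.4,0,0],[0,-48.9,-48.2,-23.4,0,0],[0,-48.9,-48.2,-23.4,0,0],[0,-48.9,-48.2,-23.4,0,0],[0,-48.9,-48.2,-23.4,0,0],[0,-48.9,-48.2,-23.4,0,0],[0,-48.9,-48.2,-23.4,0,0],[0,-48.9,-48.2,-23.4,0,0],[0,-48.9,-48.2,-23.4,0,0],[0,-48.9,-48.2,-23.4,0,0],[0,-48.9,-48.2,-23.4,0,0],[0,-48.9,-48.2,-23.4,0,0],[0,-48.9,-48.2,-23.4,0,0],[0,-48.9,-48.2,-23.4,0,0],[0,-48.9,-48.2,-23.4,0,0],[0,-48.9,-48.2,-23.4,0,0],[0,-48.9,-48.2,-23.4,0,0],[0,-48.9,-48.2,-23.4,0,0],[0,-48.9,-48.2,-23.4,0,0]]' 0; python3 go.py .4955 -.086 .105 90;
python3 -c "
from h import *
s=snap('top');crop(s['color'],190,130,150,100,5,'t1')
s=snap('side');crop(s['color'],220,140,180,160,4,'s1')"
```

```text
clock: 2.2
eef_pos: [0.4956, -0.0848, 0.2419]
tcp_rot: [-1.211, 1.208, 1.21]
contact_force: [-0.2, 0.4, 0.4]
grip_width: 1.002
row [13.69  0.02 -0.12] [ 0.1 -0.   0. ]
row [13.69  0.02 -0.12] [-1.799e+02 -1.000e-01 -0.000e+00]
clock 2.2 pos [ 0.4956 -0.0848  0.2419] jaw yaw 90.1 q6 [-0.24 -1.81] F [-0.2  0.4  0.4] grip 1.002
```

View pics/s1.png

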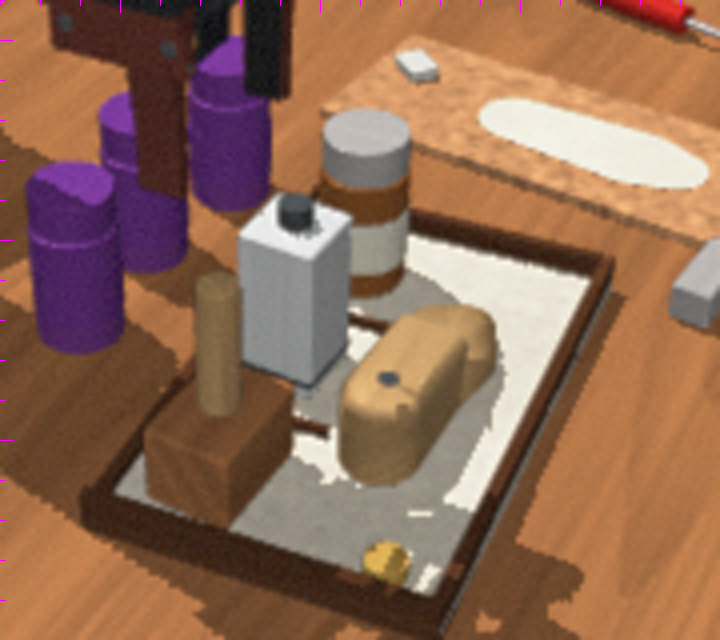

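```bash
python3 -m jog '[[3,0,-0.1,0,0,0],[6,0,-0.1,0,0,0],[9,0,-0.1,0,0,0],[11.5,0,-0.1,0,0,0],[13,0,-0.1,0,0,0],[13.7,0,-0.1,0,0,0],[13.7,0,-0.1,0,0,0],[13.7,0,-0.1,0,0,0]]' 0 && python3 -m jog '[[0,0,0,0,0,0],[0,0,0,0,0,0],[0,0,0,0,0,0],[0,0,0,0,0,0],[0,0,0,0,0,0],[0,0,0,0,0,0],[0,0,0,0,0,0],[0,0,0,0,0,0],[0,0,0,0,0,0],[0,0,0,0,0,0]]' 1; python3 go.py .4955 -.086 .17 90
```

```text
clock: 3.1
eef_pos: [0.4963, -0.0867, 0.106]
tcp_rot: [-1.211, 1.208, 1.208]
contact_force: [0.3, -0.2, -0.9]
grip_width: 1.001
clock: 4.1
eef_pos: [0.4956, -0.0865, 0.1044]
tcp_rot: [-1.209, 1.209, 1.21]
contact_force: [0.2, 0.3, -0.9]
grip_width: 0.266
row [-6.56  0.01  0.05] [ 0.  0. -0.]
row [-6.56  0.01  0.05] [-180.    0.    0.]
clock 4.1 pos [ 0.4956 -0.0865  0.1044] jaw yaw 90.0 q6 [-0.24 -1.81] F [ 0.2  0.3 -0.9] grip 0.266
```

```bash
python3 -m jog '[[-2,0,0,0,0,0],[-4,0,0,0,0,0],[-6,0,0,0,0,0],[-7,0,0,0,0,0],[-7,-1,-3,0,0,0],[-7,-3,-7,0,0,0],[-7,-5,-11,0,0,0],[-7,-7,-15,0,0,0],[-7,-9,-19,0,0,0],[-7,-10.5,-22.5,0,0,0],[-7,-11.2,-24.4,0,0,0],[-7,-11.2,-24.8,0,0,0],[-7,-11.2,-24.8,0,0,0],[-7,-11.2,-24.8,0,0,0]]'; python3 go.py .6077 -.334 .1035 90; python3 -c "
from h import *
s=snap('side','s2')"
```

```text
clock: 5.5
eef_pos: [0.6077, -0.3334, 0.1744]
tcp_rot: [-1.209, 1.208, 1.211]
contact_force: [-0.5, -0.8, -2.5]
grip_width: 0.273
row [ 7.09 -0.01 -0.06] [ 0.1  0.  -0. ]
row [ 7.09 -0.01 -0.06] [-1.799e+02  1.000e-01  1.000e-01]
clock 5.5 pos [ 0.6077 -0.3334  0.1744] jaw yaw 90.1 q6 [-0.55 -2.12] F [-0.5 -0.8 -2.5] grip 0.273
```

View pics/s2.png

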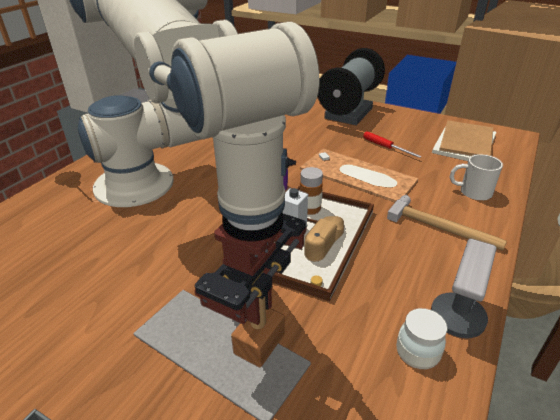

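```bash
python3 -m jog '[[2,0,-0.1,0,0,0],[4,0,-0.1,0,0,0],[5.5,0,-0.1,0,0,0],[6.5,0,-0.1,0,0,0],[6.9,0,-0.1,0,0,0],[7.1,0,-0.1,0,0,0],[7.1,0,-0.1,0,0,0],[7.1,0,-0.1,0,0,0]]'; python3 -m jog '[[0,0,0,0,0,0],[0,0,0,0,0,0],[0,0,0,0,0,0],[0,0,0,0,0,0],[0,0,0,0,0,0],[0,0,0,0,0,0]]' 0; python3 -m jog '[[-2,0,0,0,0,0],[-4,0,0,0,0,0],[-7,0,0,0,0,0],[-10,0,0,0,0,0],[-10.5,5,13,0,0,0],[-10.5,12,33,0,0,0],[-10.5,12,33,0,0,0],[-10.5,12,33,0,0,0],[-10.5,12,33,0,0,0],[-10.5,12,33,0,0,0],[-10.5,12,33,0,0,0],[-10.5,12,33,0,0,0],[-10.5,12,33,0,0,0]]'; python3 go.py .4855 .017 .09 85.6;python3 -c "
from h import *
s=snap('side','s3')"
```

```text
clock: 6.35
eef_pos: [0.6082, -0.3358, 0.1048]
tcp_rot: [-1.211, 1.209, 1.208]
contact_force: [0.5, -0.7, -2.9]
grip_width: 0.27
clock: 6.95
eef_pos: [0.6079, -0.3355, 0.1037]
tcp_rot: [-1.21, 1.209, 1.21]
contact_force: [-0.5, 0.2, 0.6]
grip_width: 0.78
clock: 8.25
eef_pos: [0.4876, -0.0048, 0.2092]
tcp_rot: [-1.213, 1.207, 1.21]
contact_force: [-0.3, 0.5, 0.2]
grip_width: 1.001
row [11.92  0.22  2.18] [ 4.6 -0.   0.1]
row [11.92  0.22  2.18] [-1.754e+02 -1.000e-01 -0.000e+00]
clock 8.25 pos [ 0.4876 -0.0048  0.2092] jaw yaw 90.2 q6 [-0.08 -1.65] F [-0.3  0.5  0.2] grip 1.001
```

View pics/s3.png

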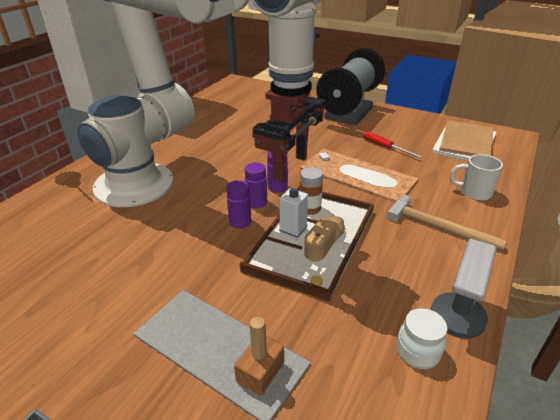

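```bash
python3 -m jog '[[1,0.2,2.1,4.6,0,0],[1,0.2,2.1,4.6,0,0],[1,0.2,2.1,4.6,0,0],[1,0.2,2.1,4.6,0,0]]'; python3 go.py .4855 .017 .09 85.6;python3 -c "
from h import *
s=snap('top');crop(s['color'],190,120,150,110,5,'t4')
s=snap('side');crop(s['color'],220,100,180,160,4,'s4')"
```

```text
clock: 8.7
eef_pos: [0.486, 0.0141, 0.1988]
tcp_rot: [-1.15, 1.246, 1.15]
contact_force: [0.7, -0.9, 0.4]
grip_width: 0.999
row [10.88  0.08  0.29] [-0.2 -0.  -0. ]
row [10.88  0.08  0.29] [179.8  -0.    0. ]
clock 8.7 pos [0.486  0.0141 0.1988] jaw yaw 85.4 q6 [-0.04 -1.53] F [ 0.7 -0.9  0.4] grip 0.999
```

View pics/s4.png

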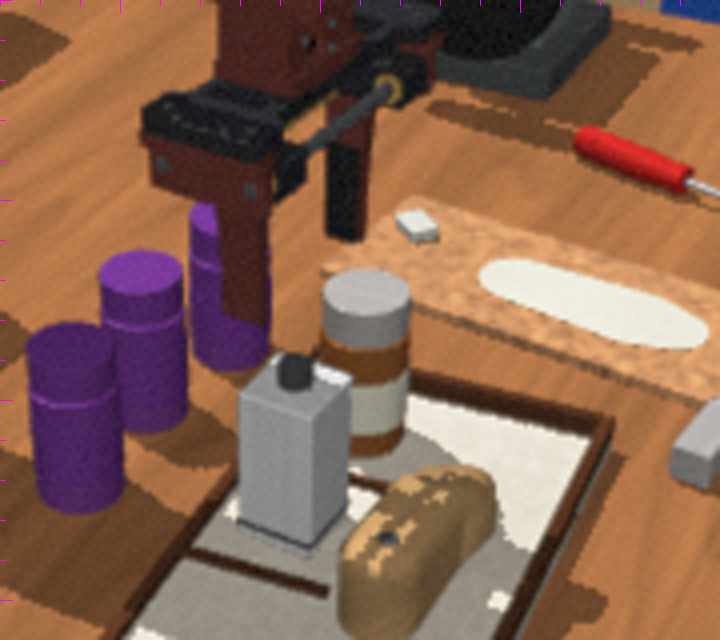

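```bash
python3 -m jog '[[0,0.1,0.2,0,0,0],[3,0.1,0.2,0,0,0],[6,0.1,0.2,0,0,0],[8.5,0.1,0.2,0,0,0],[10,0.1,0.2,0,0,0],[10.8,0.1,0.2,0,0,0],[10.8,0.1,0.2,0,0,0],[10.8,0.1,0.2,0,0,0]]'; python3 go.py .4855 .017 .09 85.6; python3 -m jog '[[0,0,0,0,0,0],[0,0,0,0,0,0],[0,0,0,0,0,0],[0,0,0,0,0,0],[0,0,0,0,0,0],[0,0,0,0,0,0],[0,0,0,0,0,0]]' 1; python3 go.py .518 -.3265 .09 85.6
```

```text
clock: 9.6
eef_pos: [0.4854, 0.0174, 0.0919]
tcp_rot: [-1.151, 1.245, 1.149]
contact_force: [0.6, -0.3, 0.1]
grip_width: 1.0
row [ 0.19 -0.01 -0.04] [-0.2  0.   0.1]
row [ 0.19 -0.01 -0.04] [179.8   0.2  -0. ]
clock 9.6 pos [0.4854 0.0174 0.0919] jaw yaw 85.4 q6 [-0.03 -1.53] F [ 0.6 -0.3  0.1] grip 1.0
clock: 10.3
eef_pos: [0.4848, 0.0174, 0.0907]
tcp_rot: [-1.15, 1.246, 1.15]
contact_force: [-0.5, -0.6, 1.4]
grip_width: 0.55
row [  0.07  -6.05 -34.02] [-0.2 -0.   0. ]
row [  0.07  -6.05 -34.02] [179.8   0.    0. ]
clock 10.3 pos [0.4848 0.0174 0.0907] jaw yaw 85.4 q6 [-0.03 -1.53] F [-0.5 -0.6  1.4] grip 0.55
```

```bash
python3 -m jog '[[-2,0,0,0,0,0],[-4,0,0,0,0,0],[-6,0,0,0,0,0],[-6,-0.5,-3,0,0,0],[-6,-1.2,-7,0,0,0],[-6,-2,-11,0,0,0],[-6,-2.7,-15,0,0,0],[-6,-3.4,-19,0,0,0],[-6,-4.1,-23,0,0,0],[-6,-4.8,-27,0,0,0],[-6,-5.5,-31,0,0,0],[-6,-5.9,-33,0,0,0],[-6,-6.0,-34,0,0,0],[-6,-6.0,-34,0,0,0],[-6,-6.0,-34,0,0,0],[-6,-6.0,-34,0,0,0]]'; python3 go.py .518 -.3265 .089 85.6; python3 -c "
from h import *
s=snap('side');crop(s['color'],120,200,200,160,4,'s5')"
```

```text
clock: 11.9
eef_pos: [0.5178, -0.3249, 0.1508]
tcp_rot: [-1.151, 1.245, 1.151]
contact_force: [0.0, -1.5, -1.9]
grip_width: 0.548
row [ 6.18 -0.04 -0.16] [-0.1  0.   0. ]
row [ 6.18 -0.04 -0.16] [179.9   0.   -0. ]
clock 11.9 pos [ 0.5178 -0.3249  0.1508] jaw yaw 85.5 q6 [-0.62 -2.11] F [ 0.  -1.5 -1.9] grip 0.548
```

View pics/s5.png

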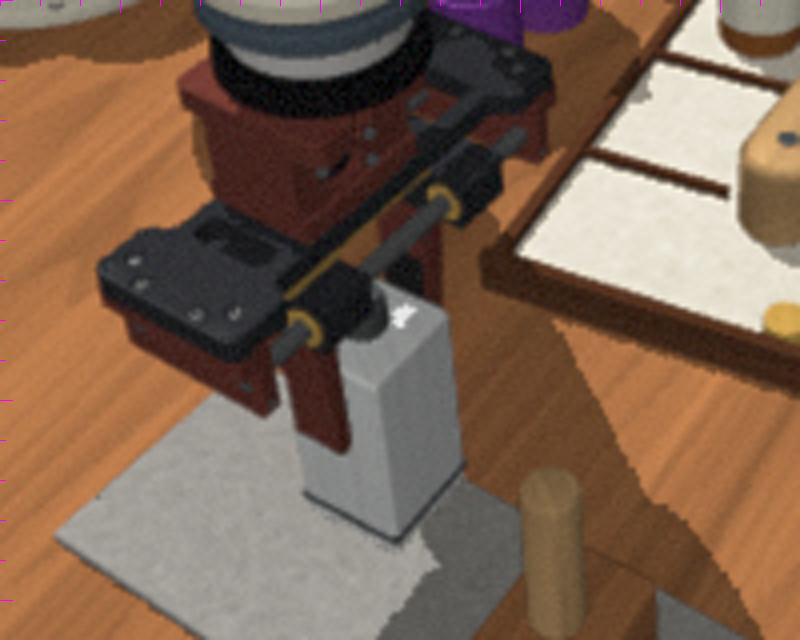

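```bash
python3 -m jog '[[2,0,-0.1,0,0,0],[4,0,-0.1,0,0,0],[5.2,0,-0.1,0,0,0],[5.8,0,-0.1,0,0,0],[6.1,0,-0.1,0,0,0],[6.2,0,-0.1,0,0,0],[6.2,0,-0.1,0,0,0],[6.2,0,-0.1,0,0,0]]'; python3 -m jog '[[0,0,0,0,0,0],[0,0,0,0,0,0],[0,0,0,0,0,0],[0,0,0,0,0,0],[0,0,0,0,0,0],[0,0,0,0,0,0]]' 0; python3 -m jog '[[-2,0,0,0,0,0],[-4,0,0,0,0,0],[-7,0,0,0,0,0],[-10,0,0,0,0,0],[-11.5,2,14,0,0,0],[-11.5,7,44,0,0,0],[-11.5,7,44,0,0,0],[-11.5,7,44,0,0,0],[-11.5,7,44,0,0,0],[-11.5,7,44,0,0,0],[-11.5,7,44,0,0,0],[-11.5,7,44,0,0,0],[-11.5,7,44,0,0,0],[-11.5,7,44,0,0,0],[-11.5,7,44,0,0,0],[-11.5,7,44,0,0,0]]'; python3 go.py .483 .1132 .088 90;python3 -c "
from h import *
s=snap('side','s6')"
```

```text
clock: 12.75
eef_pos: [0.5178, -0.3275, 0.0896]
tcp_rot: [-1.151, 1.246, 1.149]
contact_force: [-0.2, 0.3, -1.5]
grip_width: 0.55
clock: 13.35
eef_pos: [0.5175, -0.3272, 0.0887]
tcp_rot: [-1.15, 1.246, 1.15]
contact_force: [0.3, 0.0, 0.5]
grip_width: 0.997
clock: 14.95
eef_pos: [0.4829, 0.1159, 0.2036]
tcp_rot: [-1.15, 1.247, 1.149]
contact_force: [0.9, 0.5, 0.1]
grip_width: 0.998
row [11.56 -0.04 -0.26] [-4.6 -0.   0. ]
row [11.56 -0.04 -0.26] [1.754e+02 0.000e+00 1.000e-01]
clock 14.95 pos [0.4829 0.1159 0.2036] jaw yaw 85.4 q6 [ 0.17 -1.32] F [0.9 0.5 0.1] grip 0.998
```

View pics/s6.png

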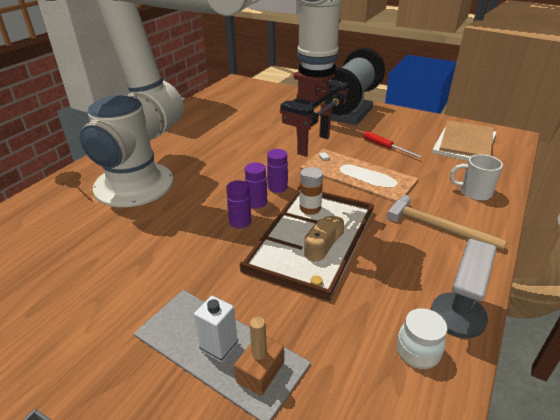

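```bash
python3 -m jog '[[0,0,-0.3,0,0,0],[2,0,-0.3,0,0,0],[4,0,-0.3,0,0,0],[7,0,-0.3,0,0,0],[9.5,0,-0.3,0,0,0],[11,0,-0.3,0,0,0],[11.6,0,-0.3,0,0,0],[11.6,0,-0.3,0,0,0],[11.6,0,-0.3,0,0,0]]'; python3 go.py .483 .1132 .088 85.6; python3 -m jog '[[0,0,0,0,0,0],[0,0,0,0,0,0],[0,0,0,0,0,0],[0,0,0,0,0,0],[0,0,0,0,0,0],[0,0,0,0,0,0],[0,0,0,0,0,0]]' 1; python3 go.py .428 -.319 .088 85.6
```

```text
clock: 15.9
eef_pos: [0.4832, 0.1138, 0.089]
tcp_rot: [-1.151, 1.244, 1.149]
contact_force: [0.9, -0.4, 1.0]
grip_width: 0.999
row [ 0.1   0.02 -0.06] [-0.2  0.   0.1]
row [ 0.1   0.02 -0.06] [179.8   0.2  -0. ]
clock 15.9 pos [0.4832 0.1138 0.089 ] jaw yaw 85.4 q6 [ 0.16 -1.33] F [ 0.9 -0.4  1. ] grip 0.999
clock: 16.6
eef_pos: [0.4826, 0.1141, 0.0878]
tcp_rot: [-1.15, 1.245, 1.15]
contact_force: [0.2, 1.1, 1.1]
grip_width: 0.61
row [-3.000e-02  2.000e+00 -4.361e+01] [-0.2  0.   0. ]
row [-3.000e-02  2.000e+00 -4.361e+01] [179.8   0.   -0. ]
clock 16.6 pos [0.4826 0.1141 0.0878] jaw yaw 85.4 q6 [ 0.16 -1.33] F [0.2 1.1 1.1] grip 0.61
```

```bash
python3 -m jog '[[-2,0,0,0,0,0],[-4,0,0,0,0,0],[-6,0,0,0,0,0],[-6,0,-3,0,0,0],[-6,0,-7,0,0,0],[-6,0,-11,0,0,0],[-6,0,-15,0,0,0],[-6,0,-19,0,0,0],[-6,0.4,-23,0,0,0],[-6,0.8,-27,0,0,0],[-6,1.2,-31,0,0,0],[-6,1.5,-35,0,0,0],[-6,1.8,-39,0,0,0],[-6,2.0,-42,0,0,0],[-6,2.0,-43.3,0,0,0],[-6,2.0,-43.6,0,0,0],[-6,2.0,-43.6,0,0,0],[-6,2.0,-43.6,0,0,0]]'; python3 go.py .428 -.319 .0865 85.4; python3 -c "
from h import *
s=snap('side','s7')"
```

```text
clock: 18.4
eef_pos: [0.4282, -0.3178, 0.1475]
tcp_rot: [-1.151, 1.245, 1.152]
contact_force: [-0.5, 0.8, -3.3]
grip_width: 0.609
row [ 6.1   0.01 -0.12] [ 0.1  0.  -0. ]
row [ 6.1   0.01 -0.12] [-1.799e+02  0.000e+00  1.000e-01]
clock 18.4 pos [ 0.4282 -0.3178  0.1475] jaw yaw 85.5 q6 [-0.7 -2.2] F [-0.5  0.8 -3.3] grip 0.609
```

View pics/s7.png

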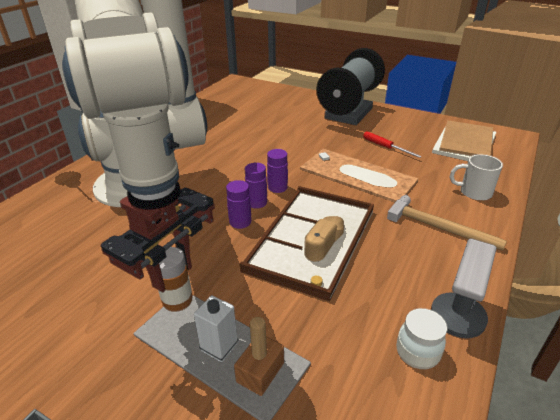

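```bash
python3 -m jog '[[2,0,-0.1,0,0,0],[4,0,-0.1,0,0,0],[5.2,0,-0.1,0,0,0],[5.8,0,-0.1,0,0,0],[6.1,0,-0.1,0,0,0],[6.2,0,-0.1,0,0,0],[6.2,0,-0.1,0,0,0],[6.2,0,-0.1,0,0,0]]'; python3 -m jog '[[0,0,0,0,0,0],[0,0,0,0,0,0],[0,0,0,0,0,0],[0,0,0,0,0,0],[0,0,0,0,0,0],[0,0,0,0,0,0]]' 0; python3 -m jog '[[-2,0,0,0,0,0],[-4,0,0,0,0,0],[-7,0,0,0,0,0],[-10,0,0,0,0,0],[-12,0,0,0,0,0],[-12,0,0,0,0,0],[-12,0,0,0,0,0]]'; python3 go.py .5622 .0035 .18 0;python3 -c "
from h import *
s=snap('side');crop(s['color'],130,180,230,180,3.4,'s8a')
s=snap('top');crop(s['color'],190,110,200,140,4,'t8')"
```

```text
clock: 19.25
eef_pos: [0.4281, -0.3204, 0.0865]
tcp_rot: [-1.151, 1.246, 1.149]
contact_force: [0.2, 0.5, -4.0]
grip_width: 0.61
clock: 19.85
eef_pos: [0.4278, -0.3201, 0.0857]
tcp_rot: [-1.15, 1.246, 1.15]
contact_force: [-0.1, -0.4, -0.5]
grip_width: 0.996
clock: 20.55
eef_pos: [0.4278, -0.3201, 0.2051]
tcp_rot: [-1.15, 1.246, 1.15]
contact_force: [1.0, 0.4, -1.1]
grip_width: 1.001
row [  2.51 -10.82  33.33] [85.4  0.   0. ]
row [  2.51 -10.82  33.33] [-94.6  -0.    0. ]
clock 20.55 pos [ 0.4278 -0.3201  0.2051] jaw yaw 85.4 q6 [-0.71 -2.2 ] F [ 1.   0.4 -1.1] grip 1.001
```

View pics/t8.png

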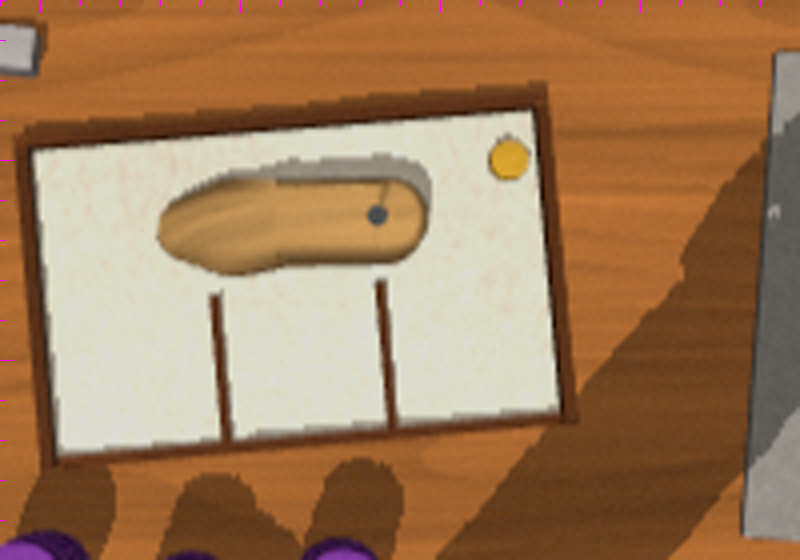

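View pics/s8a.png

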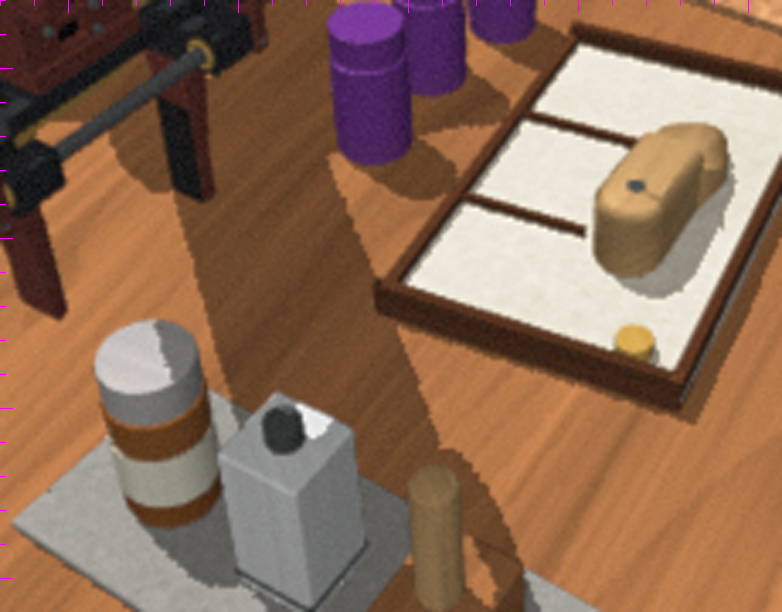

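```bash
python3 -m jog '[[0,-3,8,20,0,0],[2.5,-10.8,33.3,85.7,0,0],[2.5,-10.8,33.3,85.7,0,0],[2.5,-10.8,33.3,85.7,0,0],[2.5,-10.8,33.3,85.7,0,0],[2.5,-10.8,33.3,85.7,0,0],[2.5,-10.8,33.3,85.7,0,0],[2.5,-10.8,33.3,85.7,0,0],[2.5,-10.8,33.3,85.7,0,0],[2.5,-10.8,33.3,85.7,0,0],[2.5,-10.8,33.3,85.7,0,0],[2.5,-10.8,33.3,85.7,0,0],[2.5,-10.8,33.3,85.7,0,0],[2.5,-10.8,33.3,85.7,0,0],[2.5,-10.8,33.3,85.7,0,0]]'; python3 go.py .5622 .0035 .04 -0.3;python3 -c "
from h import *
s=snap('side');crop(s['color'],220,130,180,160,4,'s9')"
```

```text
clock: 22.15
eef_pos: [0.5618, 0.0032, 0.1803]
tcp_rot: [0.003, 1.571, -0.003]
contact_force: [0.7, -0.2, -0.1]
grip_width: 0.999
row [14.03  0.03  0.04] [ 0.1 -0.  -0. ]
row [14.03  0.03  0.04] [-179.9    0.    -0. ]
clock 22.15 pos [0.5618 0.0032 0.1803] jaw yaw -0.2 q6 [-0.05 -0.05] F [ 0.7 -0.2 -0.1] grip 0.999
```

View pics/s9.png

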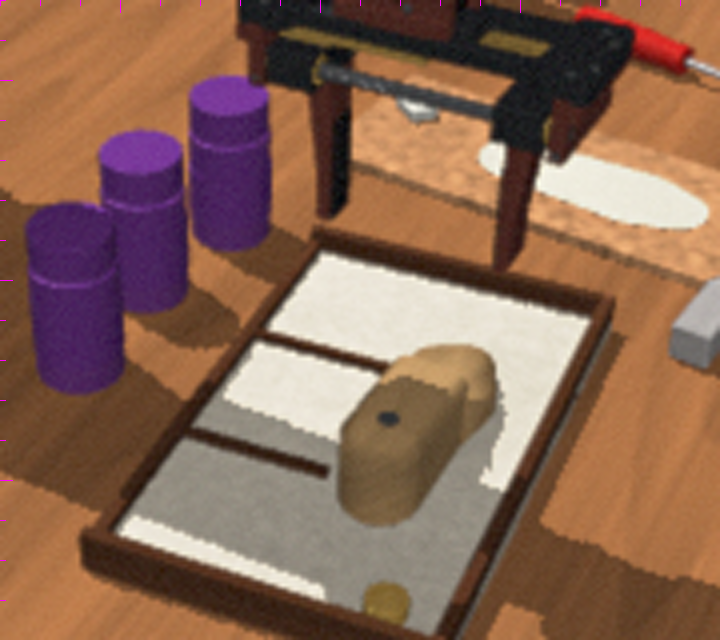

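```bash
python3 -m jog '[[3,0,0,0,0,0],[6,0,0,0,0,0],[9,0,0,0,0,0],[11.5,0,0,0,0,0],[13,0,0,0,0,0],[13.8,0,0,0,0,0],[14,0,0,0,0,0],[14,0,0,0,0,0],[14,0,0,0,0,0]]'; python3 go.py .5622 .0035 .04 -0.3; python3 -m jog '[[0,0,0,0,0,0],[0,0,0,0,0,0],[0,0,0,0,0,0],[0,0,0,0,0,0],[0,0,0,0,0,0],[0,0,0,0,0,0],[0,0,0,0,0,0],[0,0,0,0,0,0]]' 1;  python3 go.py .5622 .0035 .04 -0.3;python3 -c "
from h import *
s=snap('side');crop(s['color'],220,130,180,160,4,'s10')
s=snap('top');crop(s['color'],190,110,200,140,4,'t10')"
```

```text
clock: 23.1
eef_pos: [0.5628, 0.0032, 0.0422]
tcp_rot: [0.003, 1.568, -0.004]
contact_force: [-0.3, -0.0, -1.1]
grip_width: 1.0
row [ 0.22  0.03 -0.06] [0.  0.1 0. ]
row [ 0.22  0.03 -0.06] [-180.    -0.     0.2]
clock 23.1 pos [0.5628 0.0032 0.0422] jaw yaw -0.3 q6 [-0.05 -0.05] F [-0.3 -0.  -1.1] grip 1.0
clock: 23.9
eef_pos: [0.562, 0.0033, 0.0407]
tcp_rot: [0.004, 1.571, -0.004]
contact_force: [1.1, -0.2, 0.3]
grip_width: 0.523
row [0.07 0.02 0.02] [0. 0. 0.]
row [0.07 0.02 0.02] [-180.   -0.    0.]
clock 23.9 pos [0.562  0.0033 0.0407] jaw yaw -0.3 q6 [-0.05 -0.05] F [ 1.1 -0.2  0.3] grip 0.523
```

View pics/t10.png

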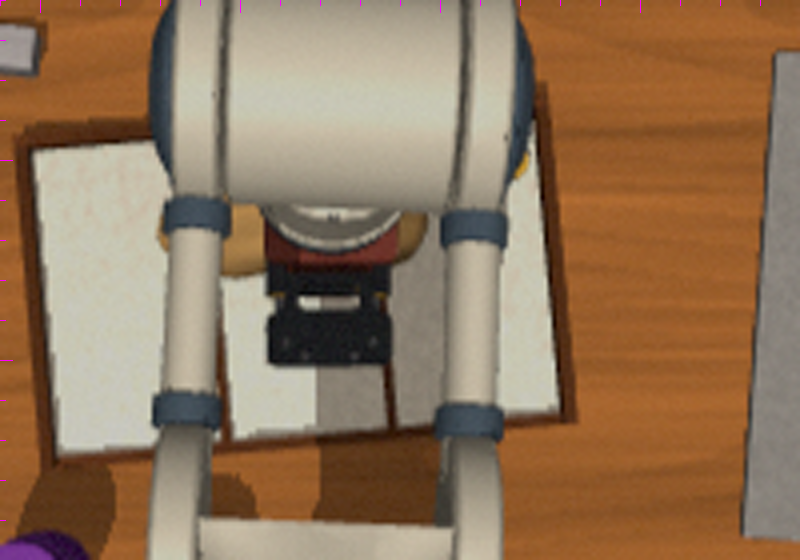

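View pics/s10.png

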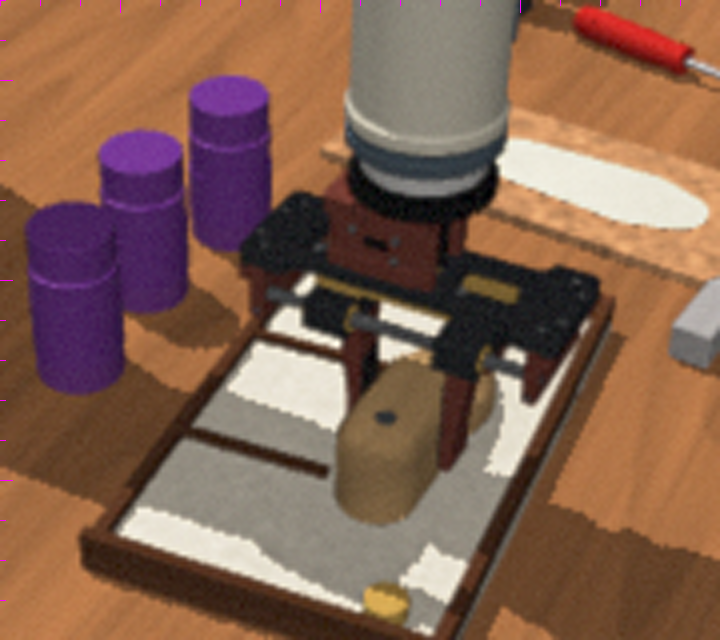

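```bash
python3 -m jog '[[-2,0,0,0,0,0],[-4,0,0,0,0,0],[-7,0,0,0,0,0],[-10,0,0,0,0,0],[-10,3,-0.3,8,0,0],[-10,6,-0.5,16,0,0],[-10,9,-0.8,24,0,0],[-10,12,-1,32,0,0],[-10,15,-1.2,40,0,0],[-10,18,-1.5,48,0,0],[-10,21,-1.8,56,0,0],[-10,24,-2,64,0,0],[-10,27,-2.2,72,0,0],[-10,30,-2.4,80,0,0],[-10,32,-2.6,88,0,0],[-10,32.9,-2.7,95.1,0,0],[-10,32.9,-2.7,95.1,0,0],[-10,32.9,-2.7,95.1,0,0],[-10,32.9,-2.7,95.1,0,0]]'; python3 go.py .5348 .3322 .0392 -95.4;python3 -c "
from h import *
s=snap('side');crop(s['color'],220,70,220,160,3.6,'s11')"
```

```text
clock: 25.9
eef_pos: [0.5365, 0.3316, 0.1404]
tcp_rot: [1.276, 1.164, -1.277]
contact_force: [-0.0, 0.4, -1.4]
grip_width: 0.52
row [10.12 -0.17 -0.05] [0.1 0.  0. ]
row [10.12 -0.17 -0.05] [-1.799e+02 -0.000e+00  1.000e-01]
clock 25.9 pos [0.5365 0.3316 0.1404] jaw yaw -95.3 q6 [0.5  2.16] F [-0.   0.4 -1.4] grip 0.52
```

View pics/s11.png

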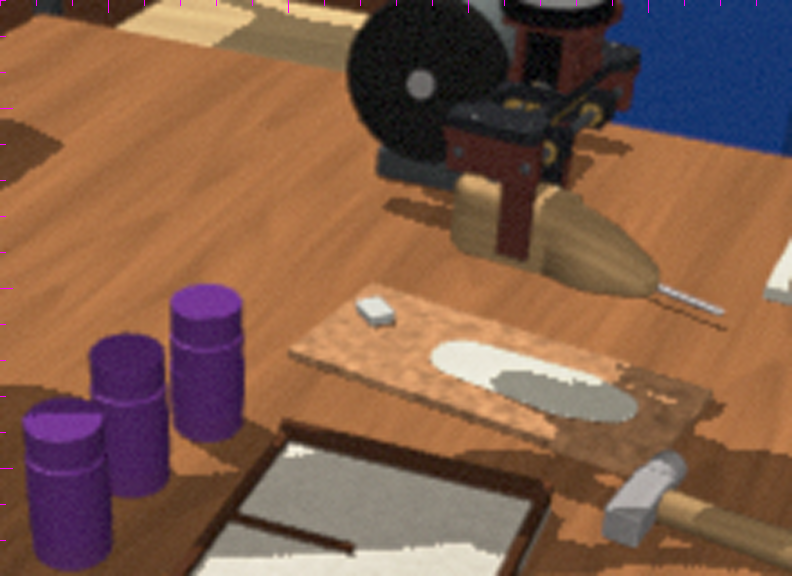

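```bash
python3 -m jog '[[2,-0.1,0,0,0,0],[4,-0.1,0,0,0,0],[6,-0.1,0,0,0,0],[8,-0.1,0,0,0,0],[9,-0.1,0,0,0,0],[9.3,-0.1,0,0,0,0],[9.3,-0.1,0,0,0,0],[9.3,-0.1,0,0,0,0]]'; python3 go.py .5348 .3322 .0392 -95.4;python3 -c "
from h import *
s=snap('side');crop(s['color'],280,120,160,120,5,'s12')
s=snap('top');crop(s['color'],90,110,90,150,4,'t12')"
```

```text
clock: 26.75
eef_pos: [0.5361, 0.3327, 0.0491]
tcp_rot: [1.279, 1.163, -1.276]
contact_force: [0.4, -0.1, -1.2]
grip_width: 0.524
row [ 0.99 -0.13  0.07] [ 0.  -0.1 -0.1]
row [ 0.99 -0.13  0.07] [-1.8e+02  2.0e-01 -1.0e-01]
clock 26.75 pos [0.5361 0.3327 0.0491] jaw yaw -95.4 q6 [0.5  2.17] F [ 0.4 -0.1 -1.2] grip 0.524
```

View pics/s12.png

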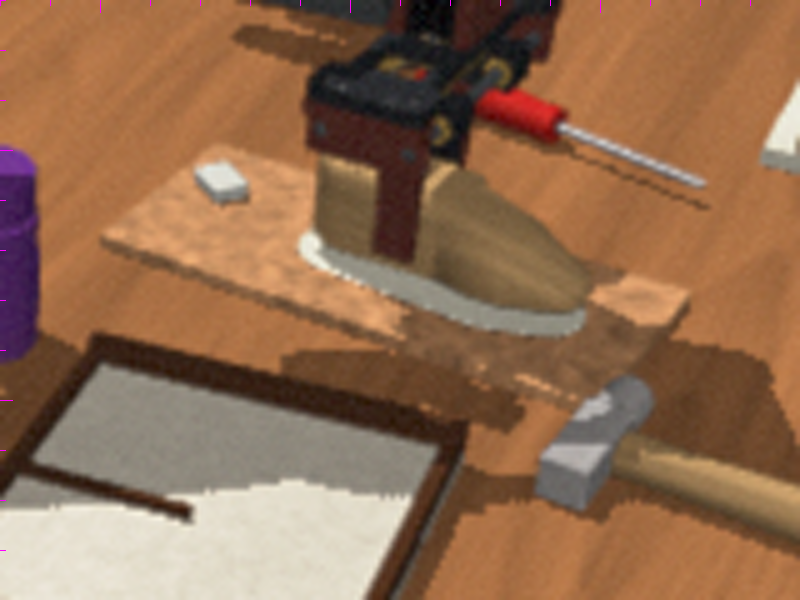

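View pics/t12.png

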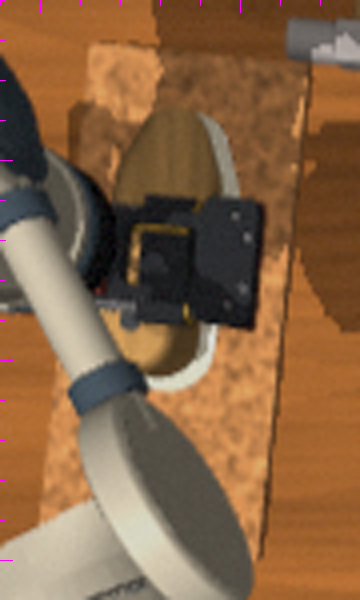

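```bash
python3 -m jog '[[0.4,-0.1,0.1,0,0,0],[0.7,-0.1,0.1,0,0,0],[0.9,-0.1,0.1,0,0,0],[1.0,-0.1,0.1,0,0,0],[1.0,-0.1,0.1,0,0,0],[1.0,-0.1,0.1,0,0,0]]'; python3 go.py .5348 .3322 .0392 -95.4; python3 -m jog '[[0,0,0,0,0,0],[0,0,0,0,0,0],[0,0,0,0,0,0],[0,0,0,0,0,0],[0,0,0,0,0,0],[0,0,0,0,0,0]]' 0; python3 -m jog '[[-2,0,0,0,0,0],[-4,0,0,0,0,0],[-7,0,0,0,0,0],[-10,0,0,0,0,0],[-13,-3,0,0,0,0],[-16,-7,-4,0,0,0],[-16,-11,-15,-20,0,0],[-16,-11,-15,-20,0,0],[-16,-11,-15,-20,0,0],[-16,-11,-20,-20,0,0],[-16,-11,-20,-20,0,0]]'; python3 go.py .4278 -.32 .2 -94.6;python3 -c "
from h import *
s=snap('side','s13f');crop(s['color'],280,120,160,120,5,'s13')
s=snap('top');crop(s['color'],90,110,90,150,4,'t13')"
```

```text
clock: 27.45
eef_pos: [0.5343, 0.3316, 0.0387]
tcp_rot: [1.278, 1.163, -1.278]
contact_force: [-3.1, -2.0, 4.9]
grip_width: 0.523
row [-0.05  0.04 -0.06] [ 0. -0. -0.]
row [-0.05  0.04 -0.06] [-180.    0.   -0.]
clock 27.45 pos [0.5343 0.3316 0.0387] jaw yaw -95.4 q6 [0.5  2.17] F [-3.1 -2.   4.9] grip 0.523
clock: 28.05
eef_pos: [0.5344, 0.3316, 0.0375]
tcp_rot: [1.278, 1.163, -1.278]
contact_force: [-1.1, 0.7, 0.7]
grip_width: 0.988
clock: 29.15
eef_pos: [0.4418, 0.5454, 0.1916]
tcp_rot: [1.011, 1.323, -1.021]
contact_force: [0.3, -0.6, -0.8]
grip_width: 0.997
row [ -0.5  -23.6   83.27] [19.5  0.2  0.3]
row [ -0.5  -23.6   83.27] [-160.5   -0.5    0.3]
clock 29.15 pos [0.4418 0.5454 0.1916] jaw yaw -75.1 q6 [0.84 2.15] F [ 0.3 -0.6 -0.8] grip 0.997
```

View pics/s13.png

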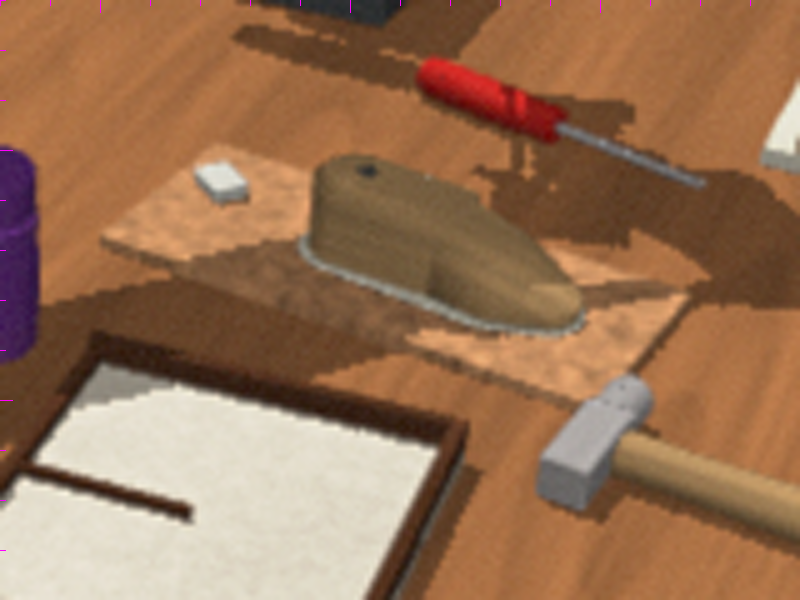

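View pics/t13.png

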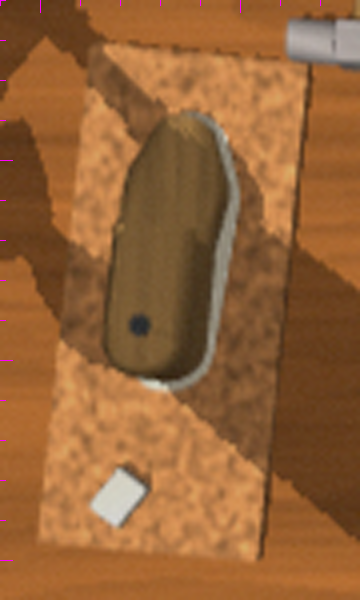

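View pics/s13f.png

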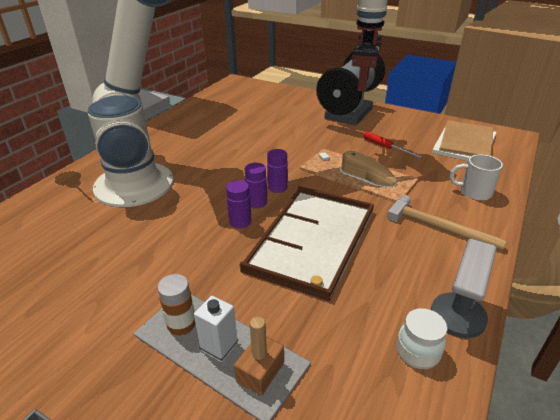

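```bash
python3 -m jog '[[-1,-3,8,2,0,0],[-1,-23.6,83.3,19.5,0,0],[-1,-23.6,83.3,19.5,0,0],[-1,-23.6,83.3,19.5,0,0],[-1,-23.6,83.3,19.5,0,0],[-1,-23.6,83.3,19.5,0,0],[-1,-23.6,83.3,19.5,0,0],[-1,-23.6,83.3,19.5,0,0],[-1,-23.6,83.3,19.5,0,0],[-1,-23.6,83.3,19.5,0,0],[-1,-23.6,83.3,19.5,0,0],[-1,-23.6,83.3,19.5,0,0],[-1,-23.6,83.3,19.5,0,0],[-1,-23.6,83.3,19.5,0,0],[-1,-23.6,83.3,19.5,0,0],[-1,-23.6,83.3,19.5,0,0],[-1,-23.6,83.3,19.5,0,0],[-1,-23.6,83.3,19.5,0,0],[-1,-23.6,83.3,19.5,0,0],[-1,-23.6,83.3,19.5,0,0]]'; python3 -m jog '[[0,0,0,0,0,0],[0,0,0,0,0,0]]'; python3 go.py .4278 -.3201 .0857 -94.6
```

```text
clock: 31.25
eef_pos: [0.4251, -0.324, 0.2084]
tcp_rot: [1.273, 1.167, -1.271]
contact_force: [0.3, 1.1, 0.6]
grip_width: 0.999
clock: 31.45
eef_pos: [0.426, -0.3232, 0.2083]
tcp_rot: [1.27, 1.168, -1.27]
contact_force: [0.2, -0.8, 0.4]
grip_width: 1.001
row [12.26  0.14 -0.33] [-0.2  0.  -0.1]
row [12.26  0.14 -0.33] [ 1.798e+02 -1.000e-01 -0.000e+00]
clock 31.45 pos [ 0.426  -0.3232  0.2083] jaw yaw -94.8 q6 [-0.71  0.94] F [ 0.2 -0.8  0.4] grip 1.001
```

```bash
python3 -m jog '[[2,0.2,-0.3,0,0,0],[5,0.2,-0.3,0,0,0],[8,0.2,-0.3,0,0,0],[10.5,0.2,-0.3,0,0,0],[12,0.2,-0.3,0,0,0],[12.2,0.2,-0.3,0,0,0],[12.2,0.2,-0.3,0,0,0],[12.2,0.2,-0.3,0,0,0]]'; python3 go.py .4278 -.3201 .0857 -94.6; python3 -m jog '[[0,0,0,0,0,0],[0,0,0,0,0,0],[0,0,0,0,0,0],[0,0,0,0,0,0],[0,0,0,0,0,0],[0,0,0,0,0,0],[0,0,0,0,0,0]]' 1; python3 go.py .4826 .1141 .0878 -94.6
```

```text
clock: 32.25
eef_pos: [0.4287, -0.3222, 0.0875]
tcp_rot: [1.271, 1.165, -1.27]
contact_force: [0.1, 0.2, 0.5]
grip_width: 1.003
row [ 0.18 -0.11 -0.2 ] [-0.2  0.1 -0.1]
row [ 0.18 -0.11 -0.2 ] [179.8  -0.2  -0.2]
clock 32.25 pos [ 0.4287 -0.3222  0.0875] jaw yaw -94.8 q6 [-0.71  0.95] F [0.1 0.2 0.5] grip 1.003
clock: 32.95
eef_pos: [0.428, -0.3215, 0.0858]
tcp_rot: [1.272, 1.168, -1.271]
contact_force: [0.2, 2.8, 2.4]
grip_width: 0.61
row [ -0.17   1.75 -43.86] [-0.3 -0.  -0. ]
row [ -0.17   1.75 -43.86] [179.7  -0.    0. ]
clock 32.95 pos [ 0.428  -0.3215  0.0858] jaw yaw -94.9 q6 [-0.71  0.95] F [0.2 2.8 2.4] grip 0.61
```

```bash
python3 -m jog '[[-2,0,0,0,0,0],[-4,0,0,0,0,0],[-6,0,0,0,0,0],[-6,0.2,-3,0,0,0],[-6,0.3,-7,0,0,0],[-6,0.5,-11,0,0,0],[-6,0.7,-15,0,0,0],[-6,0.9,-19,0,0,0],[-6,1,-23,0,0,0],[-6,1.2,-27,0,0,0],[-6,1.4,-31,0,0,0],[-6,1.6,-35,0,0,0],[-6,1.7,-39,0,0,0],[-6,1.7,-42,0,0,0],[-6,1.7,-43.6,0,0,0],[-6,1.7,-43.9,0,0,0],[-6,1.7,-43.9,0,0,0],[-6,1.7,-43.9,0,0,0],[-6,1.7,-43.9,0,0,0]]'; python3 go.py .4826 .1141 .0878 -94.9;python3 -c "
from h import *
s=snap('side','s14')"
```

```text
clock: 34.85
eef_pos: [0.4821, 0.1131, 0.1455]
tcp_rot: [1.272, 1.167, -1.273]
contact_force: [0.4, 0.6, -3.1]
grip_width: 0.61
row [ 5.77  0.04 -0.11] [-0.1  0.   0. ]
row [ 5.77  0.04 -0.11] [179.9   0.   -0. ]
clock 34.85 pos [0.4821 0.1131 0.1455] jaw yaw -95.0 q6 [0.16 1.82] F [ 0.4  0.6 -3.1] grip 0.61
```

View pics/s14.png

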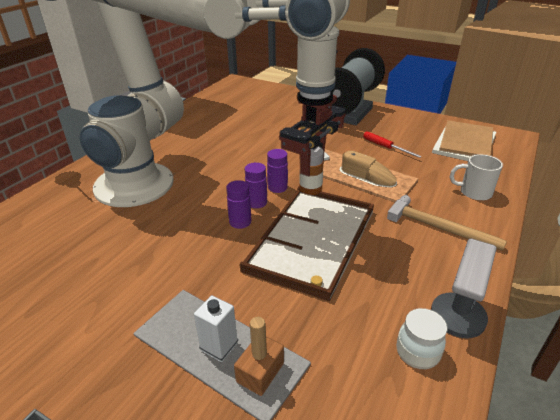

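Over its bay and upright; lower, release, retreat and go for the tin at TCP (.5175,-.3272,.0887).

```bash
python3 -m jog '[[2,0,-0.1,0,0,0],[4,0,-0.1,0,0,0],[5,0,-0.1,0,0,0],[5.5,0,-0.1,0,0,0],[5.8,0,-0.1,0,0,0],[5.8,0,-0.1,0,0,0],[5.8,0,-0.1,0,0,0]]'; python3 go.py .4826 .1141 .0878 -94.9; python3 -m jog '[[0,0,0,0,0,0],[0,0,0,0,0,0],[0,0,0,0,0,0],[0,0,0,0,0,0],[0,0,0,0,0,0],[0,0,0,0,0,0]]' 0; python3 -m jog '[[-2,0,0,0,0,0],[-4,0,0,0,0,0],[-7,0,0,0,0,0],[-10,0,0,0,0,0],[-12,0,0,0,0,0],[-12,0,0,0,0,0],[-12,0,0,0,0,0]]'; python3 go.py .5175 -.3272 .2 -94.6;python3 -c "
from h import *
s=snap('top');crop(s['color'],190,130,150,100,5,'t15')"
```

```text
clock: 35.6
eef_pos: [0.4827, 0.1153, 0.0886]
tcp_rot: [1.272, 1.167, -1.27]
contact_force: [-0.2, -0.1, -2.9]
grip_width: 0.61
row [0.08 0.   0.12] [ 0.  -0.  -0.1]
row [0.08 0.   0.12] [-1.8e+02  1.0e-01 -0.0e+00]
clock 35.6 pos [0.4827 0.1153 0.0886] jaw yaw -94.9 q6 [0.17 1.82] F [-0.2 -0.1 -2.9] grip 0.61
clock: 36.2
eef_pos: [0.4822, 0.1152, 0.0877]
tcp_rot: [1.272, 1.168, -1.271]
contact_force: [-0.1, -0.9, 0.4]
grip_width: 1.001
clock: 36.9
eef_pos: [0.4822, 0.1152, 0.2071]
tcp_rot: [1.271, 1.168, -1.271]
contact_force: [-0.0, -1.5, 0.0]
grip_width: 0.997
row [ 0.71  7.27 43.78] [-0.3  0.   0. ]
row [ 0.71  7.27 43.78] [179.7   0.   -0. ]
clock 36.9 pos [0.4822 0.1152 0.2071] jaw yaw -94.9 q6 [0.17 1.82] F [-0.  -1.5  0. ] grip 0.997
```

View pics/t15.png

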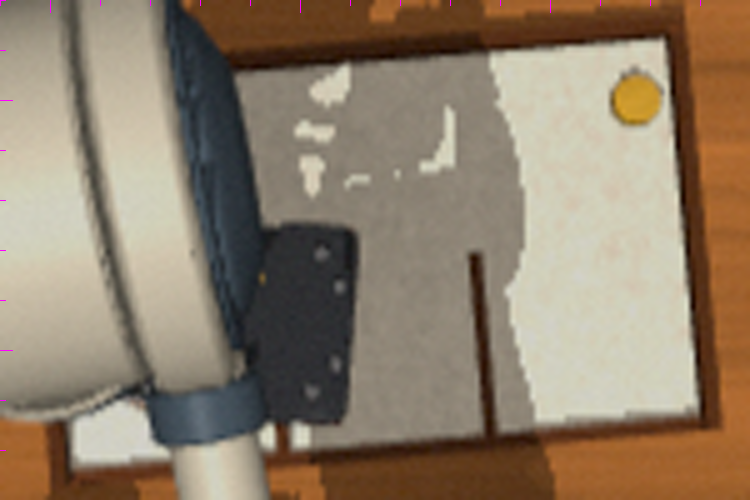

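```bash
python3 -m jog '[[0,1,6,0,0,0],[0,7.3,43.8,-0.3,0,0],[0,7.3,43.8,-0.3,0,0],[0,7.3,43.8,-0.3,0,0],[0,7.3,43.8,-0.3,0,0],[0,7.3,43.8,-0.3,0,0],[0,7.3,43.8,-0.3,0,0],[0,7.3,43.8,-0.3,0,0],[0,7.3,43.8,-0.3,0,0],[0,7.3,43.8,-0.3,0,0],[0,7.3,43.8,-0.3,0,0],[0,7.3,43.8,-0.3,0,0],[0,7.3,43.8,-0.3,0,0],[0,7.3,43.8,-0.3,0,0],[0,7.3,43.8,-0.3,0,0]]'; python3 go.py .5175 -.3272 .0887 -94.6;python3 -c "
from h import *
s=snap('side');crop(s['color'],130,130,230,180,3.4,'s16')"
```

```text
clock: 38.45
eef_pos: [0.518, -0.3266, 0.2081]
tcp_rot: [1.267, 1.17, -1.266]
contact_force: [-0.7, -0.5, 0.3]
grip_width: 1.002
row [11.94 -0.05  0.06] [ 0.1  0.  -0. ]
row [11.94 -0.05  0.06] [-1.799e+02  1.000e-01  0.000e+00]
clock 38.45 pos [ 0.518  -0.3266  0.2081] jaw yaw -94.5 q6 [-0.62  1.03] F [-0.7 -0.5  0.3] grip 1.002
```

View pics/s16.png

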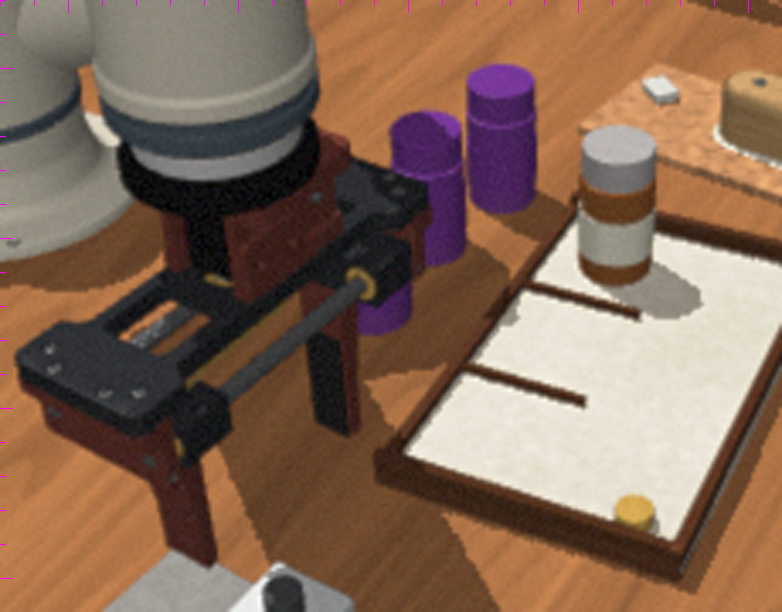

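Jar stands in its bay. Grip the tin.

```bash
python3 -m jog '[[3,0,0,0,0,0],[6,0,0,0,0,0],[9,0,0,0,0,0],[11,0,0,0,0,0],[11.9,0,0,0,0,0],[11.9,0,0,0,0,0],[11.9,0,0,0,0,0]]'; python3 go.py .5175 -.3272 .0887 -94.6; python3 -m jog '[[0,0,0,0,0,0],[0,0,0,0,0,0],[0,0,0,0,0,0],[0,0,0,0,0,0],[0,0,0,0,0,0],[0,0,0,0,0,0],[0,0,0,0,0,0]]' 1; python3 go.py .4848 .0174 .0907 -94.6
```

```text
clock: 39.2
eef_pos: [0.5183, -0.3277, 0.0901]
tcp_rot: [1.267, 1.169, -1.267]
contact_force: [0.2, -0.3, 0.6]
grip_width: 1.001
row [ 0.14 -0.08 -0.04] [ 0.   0.1 -0.1]
row [ 0.14 -0.08 -0.04] [-1.8e+02  1.0e-01  1.0e-01]
clock 39.2 pos [ 0.5183 -0.3277  0.0901] jaw yaw -94.6 q6 [-0.62  1.03] F [ 0.2 -0.3  0.6] grip 1.001
clock: 39.9
eef_pos: [0.5177, -0.3275, 0.0887]
tcp_rot: [1.268, 1.17, -1.268]
contact_force: [0.1, -0.7, 0.4]
grip_width: 0.549
row [ -0.2   -6.03 -34.12] [ 0.  0. -0.]
row [ -0.2   -6.03 -34.12] [-180.    0.    0.]
clock 39.9 pos [ 0.5177 -0.3275  0.0887] jaw yaw -94.6 q6 [-0.62  1.03] F [ 0.1 -0.7  0.4] grip 0.549
```

```bash
python3 -m jog '[[-2,0,0,0,0,0],[-4,0,0,0,0,0],[-6,0,0,0,0,0],[-6,-0.5,-3,0,0,0],[-6,-1.2,-7,0,0,0],[-6,-2,-11,0,0,0],[-6,-2.7,-15,0,0,0],[-6,-3.4,-19,0,0,0],[-6,-4.1,-23,0,0,0],[-6,-4.8,-27,0,0,0],[-6,-5.5,-31,0,0,0],[-6,-6,-33.3,0,0,0],[-6,-6,-34.1,0,0,0],[-6,-6,-34.1,0,0,0],[-6,-6,-34.1,0,0,0],[-6,-6,-34.1,0,0,0]]'; python3 go.py .4848 .0174 .0907 -94.6;python3 -c "
from h import *
s=snap('side');crop(s['color'],200,130,200,160,4,'s17')"
```

```text
clock: 41.5
eef_pos: [0.4852, 0.0161, 0.1484]
tcp_rot: [1.268, 1.17, -1.269]
contact_force: [-0.1, 0.3, -1.8]
grip_width: 0.55
row [ 5.77 -0.05 -0.13] [-0.1  0.   0. ]
row [ 5.77 -0.05 -0.13] [179.9   0.   -0. ]
clock 41.5 pos [0.4852 0.0161 0.1484] jaw yaw -94.7 q6 [-0.04  1.62] F [-0.1  0.3 -1.8] grip 0.55
```

View pics/s17.png

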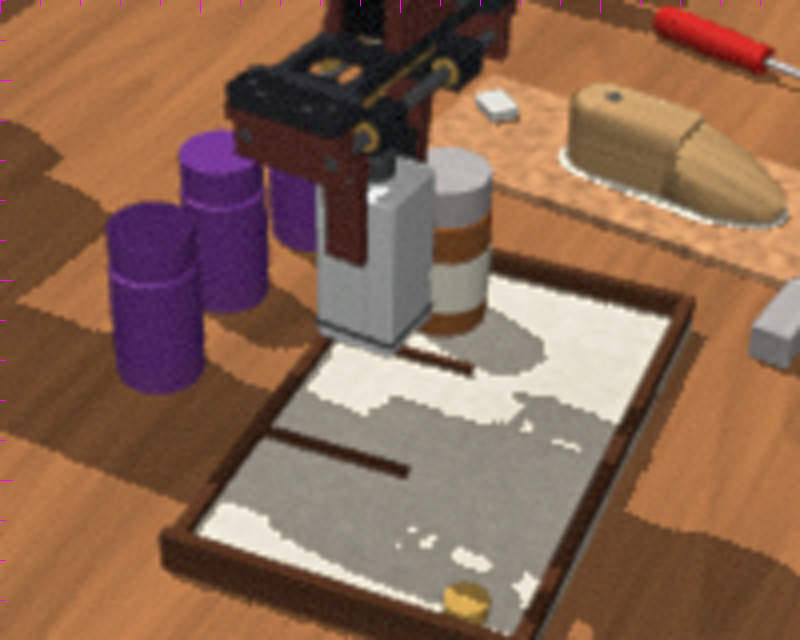

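```bash
python3 -m jog '[[2,0,0,0,0,0],[4,0,0,0,0,0],[5,0,0,0,0,0],[5.5,0,0,0,0,0],[5.8,0,0,0,0,0],[5.8,0,0,0,0,0],[5.8,0,0,0,0,0]]'; python3 go.py .4848 .0174 .0907 -94.6; python3 -m jog '[[0,0,0,0,0,0],[0,0,0,0,0,0],[0,0,0,0,0,0],[0,0,0,0,0,0],[0,0,0,0,0,0],[0,0,0,0,0,0]]' 0; python3 -m jog '[[-2,0,0,0,0,0],[-4,0,0,0,0,0],[-7,0,0,0,0,0],[-10,0,0,0,0,0],[-12,0,0,0,0,0],[-12,0,0,0,0,0],[-12,0,0,0,0,0]]'; python3 go.py .6079 -.3355 .2 -94.6;python3 -c "
from h import *
s=snap('side');crop(s['color'],200,130,200,160,4,'s18')"
```

```text
clock: 42.25
eef_pos: [0.4856, 0.0172, 0.0915]
tcp_rot: [1.268, 1.169, -1.267]
contact_force: [0.5, -0.2, -2.4]
grip_width: 0.548
row [ 0.08 -0.08 -0.01] [ 0.  -0.  -0.1]
row [ 0.08 -0.08 -0.01] [-1.8e+02  1.0e-01 -0.0e+00]
clock 42.25 pos [0.4856 0.0172 0.0915] jaw yaw -94.6 q6 [-0.03  1.62] F [ 0.5 -0.2 -2.4] grip 0.548
clock: 42.85
eef_pos: [0.4851, 0.0173, 0.0907]
tcp_rot: [1.268, 1.17, -1.268]
contact_force: [-0.9, 0.2, -0.4]
grip_width: 0.993
clock: 43.55
eef_pos: [0.4851, 0.0173, 0.2101]
tcp_rot: [1.268, 1.17, -1.268]
contact_force: [-0.4, 0.3, -0.3]
grip_width: 1.0
row [ 1.01 15.05 34.19] [ 0.  0. -0.]
row [ 1.01 15.05 34.19] [-180.    0.    0.]
clock 43.55 pos [0.4851 0.0173 0.2101] jaw yaw -94.6 q6 [-0.03  1.62] F [-0.4  0.3 -0.3] grip 1.0
```

View pics/s18.png

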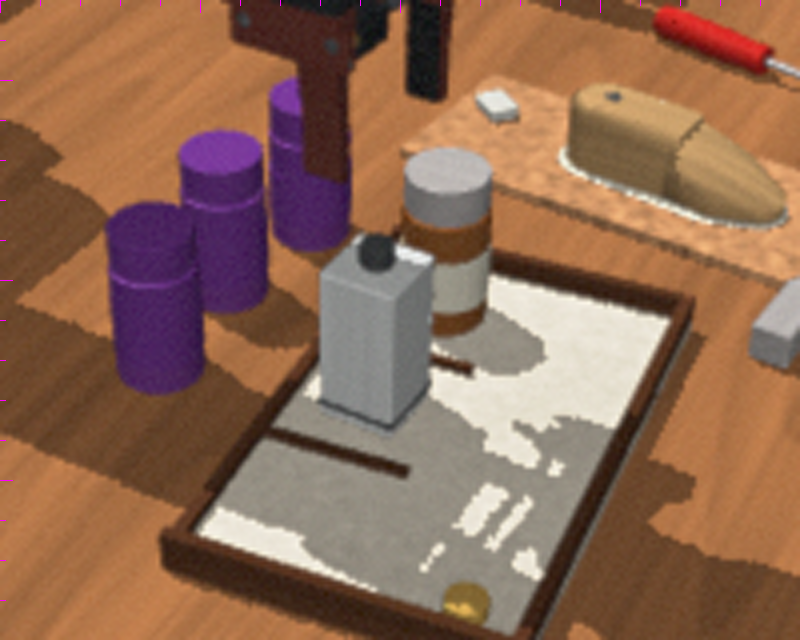

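Tin stands. Now the mallet.

```bash
python3 -m jog '[[0,2,5,0,0,0],[0,15.1,34.2,-4.6,0,0],[0,15.1,34.2,0,0,0],[0,15.1,34.2,0,0,0],[0,15.1,34.2,0,0,0],[0,15.1,34.2,0,0,0],[0,15.1,34.2,0,0,0],[0,15.1,34.2,0,0,0],[0,15.1,34.2,0,0,0],[0,15.1,34.2,0,0,0],[0,15.1,34.2,0,0,0],[0,15.1,34.2,0,0,0],[0,15.1,34.2,0,0,0],[0,15.1,34.2,0,0,0]]'; python3 go.py .6079 -.3355 .1037 -94.6;python3 -c "
from h import *
s=snap('side');crop(s['color'],130,220,200,160,4,'s19')"
```

```text
clock: 45.0
eef_pos: [0.6085, -0.3349, 0.2113]
tcp_rot: [1.267, 1.17, -1.267]
contact_force: [-0.6, 0.6, 0.6]
grip_width: 0.998
row [10.76 -0.06  0.06] [ 0.1  0.  -0. ]
row [10.76 -0.06  0.06] [-1.799e+02  1.000e-01  0.000e+00]
clock 45.0 pos [ 0.6085 -0.3349  0.2113] jaw yaw -94.5 q6 [-0.55  1.1 ] F [-0.6  0.6  0.6] grip 0.998
```

View pics/s19.png

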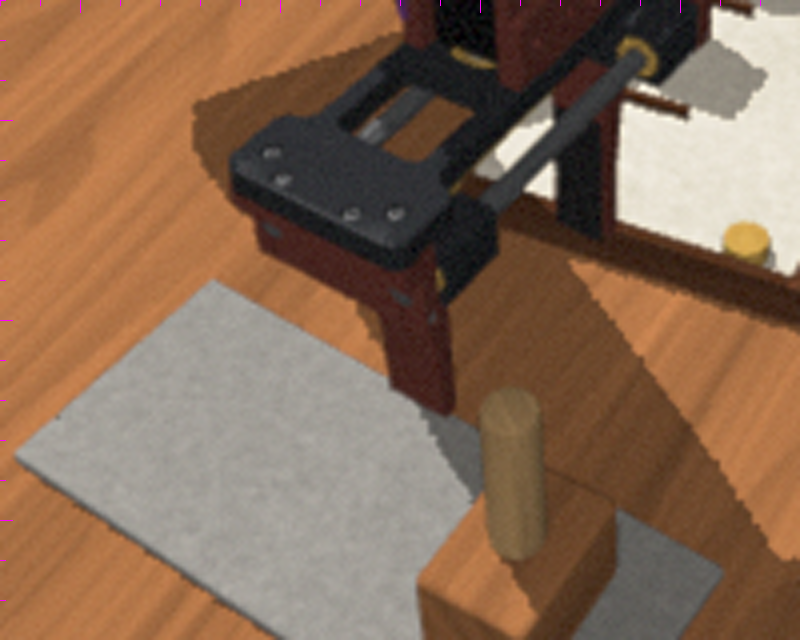

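```bash
python3 -m jog '[[3,0,0,0,0,0],[6,0,0,0,0,0],[8.5,0,0,0,0,0],[10,0,0,0,0,0],[10.7,0,0,0,0,0],[10.7,0,0,0,0,0],[10.7,0,0,0,0,0]]'; python3 go.py .6079 -.3355 .1037 -94.6; python3 -m jog '[[0,0,0,0,0,0],[0,0,0,0,0,0],[0,0,0,0,0,0],[0,0,0,0,0,0],[0,0,0,0,0,0],[0,0,0,0,0,0],[0,0,0,0,0,0],[0,0,0,0,0,0],[0,0,0,0,0,0],[0,0,0,0,0,0]]' 1; python3 go.py .4956 -.0865 .1065 -94.6
```

```text
clock: 45.75
eef_pos: [0.609, -0.336, 0.1053]
tcp_rot: [1.268, 1.168, -1.267]
contact_force: [-0.2, 0.2, 1.1]
grip_width: 0.999
row [ 0.16 -0.11 -0.04] [ 0.   0.1 -0.1]
row [ 0.16 -0.11 -0.04] [-1.8e+02  2.0e-01  1.0e-01]
clock 45.75 pos [ 0.609  -0.336   0.1053] jaw yaw -94.6 q6 [-0.55  1.1 ] F [-0.2  0.2  1.1] grip 0.999
clock: 46.75
eef_pos: [0.6083, -0.3357, 0.1035]
tcp_rot: [1.268, 1.171, -1.268]
contact_force: [0.3, -0.8, -0.9]
grip_width: 0.272
row [ -0.3  -13.22 -23.94] [0. 0. 0.]
row [ -0.3  -13.22 -23.94] [-180.   -0.    0.]
clock 46.75 pos [ 0.6083 -0.3357  0.1035] jaw yaw -94.6 q6 [-0.55  1.1 ] F [ 0.3 -0.8 -0.9] grip 0.272
```

```bash
python3 -m jog '[[-2,0,0,0,0,0],[-4,0,0,0,0,0],[-6,0,0,0,0,0],[-7,0,0,0,0,0],[-7,-1.5,-3,0,0,0],[-7,-3.7,-7,0,0,0],[-7,-6,-11,0,0,0],[-7,-8.2,-15,0,0,0],[-7,-10.5,-19,0,0,0],[-7,-12.5,-22.5,0,0,0],[-7,-13.2,-23.7,0,0,0],[-7,-13.2,-23.9,0,0,0],[-7,-13.2,-23.9,0,0,0],[-7,-13.2,-23.9,0,0,0]]'; python3 go.py .4956 -.0865 .106 -94.6;python3 -c "
from h import *
s=snap('side');crop(s['color'],200,130,200,160,4,'s20')"
```

```text
clock: 48.15
eef_pos: [0.4962, -0.088, 0.1733]
tcp_rot: [1.268, 1.17, -1.269]
contact_force: [0.1, -0.4, -2.5]
grip_width: 0.268
row [ 6.73 -0.07 -0.14] [-0.  0.  0.]
row [ 6.73 -0.07 -0.14] [180.   0.  -0.]
clock 48.15 pos [ 0.4962 -0.088   0.1733] jaw yaw -94.6 q6 [-0.24  1.41] F [ 0.1 -0.4 -2.5] grip 0.268
```

View pics/s20.png

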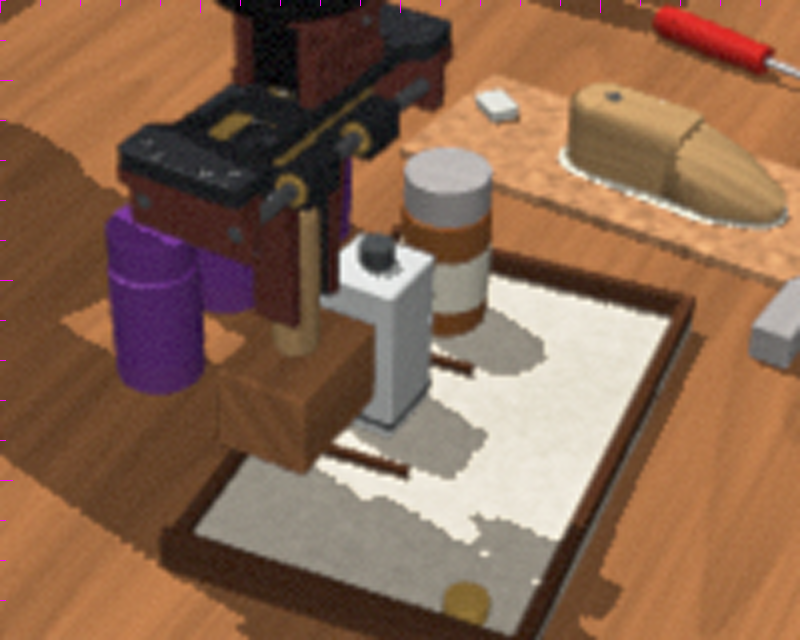

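```bash
python3 -m jog '[[2,0,0,0,0,0],[4,0,0,0,0,0],[5.5,0,0,0,0,0],[6.3,0,0,0,0,0],[6.7,0,0,0,0,0],[6.8,0,0,0,0,0],[6.8,0,0,0,0,0]]'; python3 go.py .4956 -.0865 .106 -94.6; python3 -m jog '[[0,0,0,0,0,0],[0,0,0,0,0,0],[0,0,0,0,0,0],[0,0,0,0,0,0],[0,0,0,0,0,0],[0,0,0,0,0,0],[0,0,0,0,0,0]]' 0; python3 go.py .4956 -.0865 .106 -94.6; python3 -m jog '[[-2,0,0,0,0,0],[-4,0,0,0,0,0],[-7,0,0,0,0,0],[-10,0,0,0,0,0],[-12,0,10,0,0,0],[-12,0,24,0,0,0],[-12,0,24,0,0,0],[-12,0,24,0,0,0],[-12,0,24,0,0,0],[-12,0,24,0,0,0],[-12,0,24,0,0,0],[-12,0,24,0,0,0]]'; python3 -c "
from h import *
s=snap('side');crop(s['color'],200,130,200,160,4,'s21')
s=snap('top');crop(s['color'],190,130,150,100,5,'t21');crop(s['color'],90,110,90,150,4,'t21c')"
```

```text
clock: 48.9
eef_pos: [0.4962, -0.087, 0.1064]
tcp_rot: [1.268, 1.17, -1.267]
contact_force: [-0.4, 0.1, -2.5]
grip_width: 0.267
row [ 0.04 -0.07 -0.05] [ 0.   0.  -0.1]
row [ 0.04 -0.07 -0.05] [-1.8e+02  1.0e-01  0.0e+00]
clock 48.9 pos [ 0.4962 -0.087   0.1064] jaw yaw -94.6 q6 [-0.24  1.41] F [-0.4  0.1 -2.5] grip 0.267
clock: 49.6
eef_pos: [0.4958, -0.0869, 0.1056]
tcp_rot: [1.268, 1.17, -1.268]
contact_force: [-0.1, 0.4, 0.1]
grip_width: 0.869
row [-0.04 -0.02 -0.04] [0. 0. 0.]
row [-0.04 -0.02 -0.04] [-180.   -0.    0.]
clock 49.6 pos [ 0.4958 -0.0869  0.1056] jaw yaw -94.6 q6 [-0.24  1.41] F [-0.1  0.4  0.1] grip 0.869
clock: 50.8
eef_pos: [0.477, -0.3251, 0.2256]
tcp_rot: [1.267, 1.171, -1.267]
contact_force: [0.8, 0.8, 0.4]
grip_width: 0.998
```

View pics/s21.png

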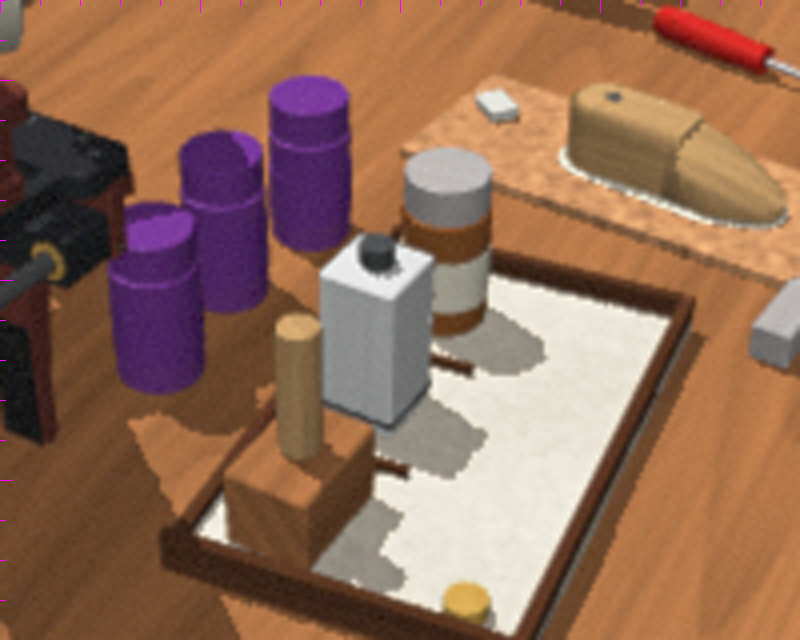

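View pics/t21.png

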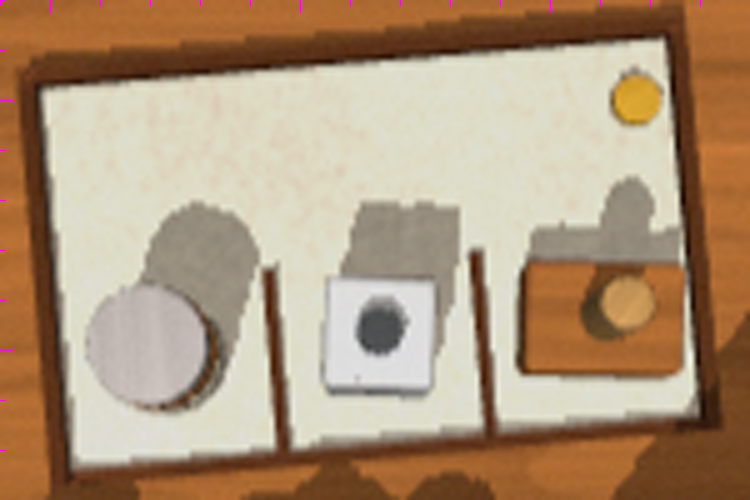

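View pics/t21c.png

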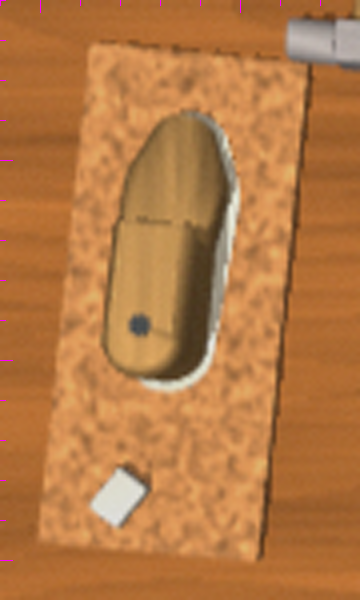

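```bash
python3 -m jog '[[0,0,0,0,0,0],[0,0,0,0,0,0],[0,0,0,0,0,0]]' && python3 -c "
from rig import robot
print(robot.sign_off())"
```

```text
clock: 51.2
eef_pos: [0.4769, -0.3256, 0.2258]
tcp_rot: [1.267, 1.171, -1.267]
contact_force: [-0.3, -0.2, 0.7]
grip_width: 1.0
the job is handed in; nothing more can be done
None
```

The job is done and handed in at about 51 s of the 141 s allowed; sign-off reported no verdict.

**What I did:** I moved the mallet, tin and jar to the grey side board and stood them there. I then set the last on the paper pattern, toe on toe, and put the jar, tin and mallet back in their own bays. Everything was released, and the arm was left open and clear, above the empty side board.

**Last checks:**
- **Jar, tin and mallet:** in the final top view each stood upright and about 1 pixel (2–3 mm) from its starting image. The arm's own release positions were within about 1 mm of the pick-up positions. Both are well inside the 15 mm limit.
- **Last:** it stood on the pattern with an even paper margin where visible in the side view, pointing the pattern's way. I judged this by eye and from the release position, which was about 1 mm from the target. I did not measure it again after release.

No check failed or disagreed. After releasing the last, I sent the arm about 20 cm the wrong way sideways; it touched nothing.

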